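# Open the waist of a dress form three teeth with its adjusting key

### The arm

A 6-joint arm with a two-finger parallel gripper is mounted at the origin on the work surface. World frame = base frame: x ahead of the robot, y to its left, z up, the work surface at z = 0. Lengths are in m, angles in degrees, forces in N, time in s.
With the tool pointing down it reaches from about 0.35 to 0.875 m from the base axis. Payload 15.5 kg.
Tool frame: the origin (TCP) lies midway between the tips of the shut fingers; the grasp point (between the pads) lies 19 mm behind it (ctrl.pinch_z is the distance from the TCP to the grasp point, in m); z points along the fingers, y is the direction in which the jaws open and shut (so a half turn about z gives the same grasp; the last joint's range is limited). The gripper opens to 85 mm and grips with 20 to 120 N. Pads are 22 mm wide; open, the fingers measure 114 mm over their backs; the gripper's body (76 mm by 85 mm) begins 54 mm behind the grasp point. The pads swing forward as they close: fully open they stand 13 mm farther back than shut.
Start: joints at [59.33, 28.281, 77.091, -0, 74.628, -5.472], TCP at [0.266, 0.566, 0.199] pointing down, gripper open.
Joint ranges: [-166.48, 166.48], [-47.26, 123.95], [12.59, 153.08], [-70.14, 250.14], [6.76, 159.57], [-176.63, 176.63]. Speed limits (degrees/s): [108.29, 108.29, 147.25, 172.46, 172.46, 172.46].

### API

Orientations are given as a 3x3 rotation matrix whose columns are the frame's x, y, z axes.
In Python, from plant import ctrl, camera, camera_info gives the robot as it stands.
- The arm moves only by the shell command python3 -m jog 'ROWS' [OPENING]. ROWS is JSON, a list of rows, each an object with "travel": the shift along the tool's x, y, z in units of 30 mm (1.0 is 30 mm), a list of three; "spin": the turn about the tool's z in units of 6 degrees (1.0 is 6 degrees). A call has 1 to 8 rows; each row shifts and turns the commanded pose from where the row before left it, along the tool's axes as they then stand; what a row does not reach is not made up. A row lasts 1/12 s, in which the tool goes at most 41.7 mm and 7.16 degrees, less where a joint would pass 70% of its speed; a pose out of reach is approached as far as the arm can. A call is refused whole if a number of a shift passes 1 or a number of a turn 1, either way. A call with a gripper value outside its range is refused whole. OPENING is the closure, from -1 (fully open) to 1 (shut), so that 0 is half open, set as the call begins (- or left out, the last holds). The fingers move at their own pace and stop on an object; the grip force is fixed at half the most. Time passes only in rows, so rows that do not move let the fingers close. It gives the time, the measured TCP pose, the force and the opening at its end, in the units of the state.
- ctrl.read_state(): the state, without advancing time (a new reading comes with each control period).
- camera(name): name is "side" or "top" or "wrist"; returns the picture (420x560x3 uint8, red, green, blue); there is no depth.
- camera_info(name): a dict with "mtx" (3x3 intrinsics, pixels), "R" (3x3) and "t" (3): a world point X has camera coordinates R X + t. Camera axes: x right, y down, z forward; pixel columns grow to the right and rows downward; lengths in m; the calibration is good to about 2 mm. A picture is of the moment at which its call begins: read the wrist's pose just before it. camera_info takes no time and is no camera call; for the wrist camera it gives the pose at the moment of the call.
- ctrl.job_done(): hands the job in, once; it reports no verdict.
The state is a dict: "t": time; "qpos": joint angles; "joint_vel": joint speeds; "joint_torque": joint torques, N m; "eef_pos": TCP position; "ee_rot": TCP orientation; "force": force on the tool from outside, world axes, zero at the start; "moment": the same for the moment, N m; "width": finger opening in m.
Only numpy, scipy, OpenCV 4.12 (cv2) and the standard library are available. Lean on these libraries where they do the work, as an engineer would, in place of code of your own. Each camera call takes 0.05 s, during which the arm holds its last target.

### The job

The child's dress form lying on the cutting table is too small at the waist: take the flat adjusting key out of the tool block, reach with its blade into the slot at the form's waist and push the top of the star wheel towards the neck, tooth after tooth without forcing it, until the wheel has turned three teeth on from where it stood. Then put the key back upright and fully home in the tool block, and leave the other tools and the things around the block and the form where they are.

Things in the scene. Friction and masses are not known exactly. Their poses are not given: they have to be found in the camera images.
- form: rigid linen-coloured child's dress form on its back, fixed on two plywood saddles, torso 415 mm long, 205 wide, a steel pole stub at the hip end. Origin on the table under the middle of the waist slot; x along the body to the neck (wooden knob end), y across, z up. Halves part along x, leaving a gap 13 to 17 mm wide at the start; waist top is flat, 165 mm up, +-35 mm around the slot
- slot (a point): middle of the slot mouth, 165 mm up, level with the form's top; axes as the form's. The slot is the gap between the halves, shut off at x = +-14 mm by two black bars that end 1 mm below the mouth. The star wheel stands in it, its uppermost teeth 6 mm below the mouth. No gripper finger fits in; the key's blade does, its 8 mm width across the slot
- axle (a point): centre of the steel star wheel, 28 mm below the slot mouth, axle along the form's y; this point does not turn with it. 8 straight teeth 4 mm thick, 8 wide, tip radius 22 mm, hub radius 12.5. It starts at any angle, so a tooth may stand under the blade. No clicks: it turns both ways and stays put by friction, about 6 to 10 N at a tooth
- waist_edge (a point): edge of the +y half at the slot mouth. Pushing the top of the wheel towards the neck (+x) parts the halves: each moves outwards 1 mm per tooth (45 degrees), so this edge must move 3 mm in all
- block: fixed wooden tool block 150 x 60 x 60 mm, origin under its centre, z up. Three through pockets 14 x 9 mm in a row at x = -45, 0 and 45 mm, y = 0, hold three tools in any order
- key_mid (a point): centre of the flat black handle of the adjusting key: handle 26 x 14 x 60 mm (x, y, z), rounded edges; it rests on the block's top, centre 90 mm above the table. z runs from blade to handle. About 60 g. The only tool here with a flat-sided handle
- key_tip (a point): middle of the end of the key's flat steel blade, 8 x 3.5 mm (x, y), 45 mm long below the handle, 75 mm below the handle's centre; standing in the block it is 15 mm above the table, held with about 3 mm play each way
- awl_mid (a point): bystander: awl with a round wooden handle 27 mm wide, in the block; handle centre
- driver_mid (a point): bystander: screwdriver with a round fluted handle 22 mm wide, in the block; handle centre
- weight: bystander: dark steel pattern weight 64 mm wide, 37 high, beside the form; underside centre
- spool: bystander: thread spool 30 mm wide, 42 high, beside the form; underside centre
- pin_tin: bystander: round metal pin tin 62 mm wide, 22 high, beside the block; underside centre
Mind the look-alikes: they are no part of the job. Leave any red or turquoise look-alike of the block alone.

How it is judged:
By the outcome, as a careful person would: the job done as asked, in the order asked, and still so for the second after the job is handed in, with the robot touching nothing.
It also fails if it takes over 67 s, if anything falls off the work surface, if the arm or the gripper's body presses on something with over 40 N, if the wrist force passes 120 N, or if a joint passes its speed limit or range.

## Working session

There is one attempt and no reset: what is moved stays moved. The work goes in short steps, Python scripts to look and compute and a shell command to move; the robot and the scene stay as the last step left them, time stands still between calls to the robot, and variables do not carry over. Pictures are saved under pics/ and viewed, and the job is handed in when it is done.

```bash
ls; mkdir -p pics
python3 - <<'E'
from plant import ctrl,camera,camera_info
import cv2,numpy as np
for n in("top","side","wrist"):
    i=camera_info(n);print(n,np.round(i["mtx"],1).tolist(),np.round(i["R"],4).tolist(),np.round(i["t"],4).tolist())
    cv2.imwrite(f"pics/{n}0.png",camera(n)[:,:,::-1])
s=ctrl.read_state();print(s)
E
```

```text
pics
top [[387.3, 0.0, 278.6], [0.0, 387.3, 210.7], [0.0, 0.0, 1.0]] [[0.019, -0.9998, -0.0035], [-0.9904, -0.0184, -0.1372], [0.1371, 0.0061, -0.9905]] [-0.0743, 0.487, 1.1282]
side [[521.8, 0.0, 278.6], [0.0, 521.8, 206.2], [0.0, 0.0, 1.0]] [[0.9888, -0.149, -0.0107], [-0.1103, -0.68, -0.7249], [0.1007, 0.7179, -0.6888]] [-0.5061, 0.0921, 1.2995]
wrist [[332.0, 0.0, 279.1], [0.0, 332.0, 199.5], [0.0, 0.0, 1.0]] [[0.4266, 0.9045, -0.0001], [0.8742, -0.4123, 0.2567], [0.2321, -0.1095, -0.9665]] [-0.625, -0.0316, 0.3789]
{'t': 0.15, 'qpos': array([ 5.93288332e+01,  2.83078859e+01,  7.71163805e+01, -5.28504662e-04,
        7.46276281e+01, -5.47161735e+00]), 'joint_vel': array([-0.03474647, -0.13221372, -0.24072694,  0.04018882,  0.00806095,
        0.07155525]), 'joint_torque': array([ 1.95407838e-04, -8.82546043e+01, -3.84065294e+01, -1.23263976e-04,
        7.13592541e-03,  3.37319570e-06]), 'eef_pos': array([0.26596391, 0.5652793 , 0.19823979]), 'ee_rot': array([[-9.04831426e-01,  4.25769755e-01, -4.54371759e-04],
       [ 4.25769990e-01,  9.04831090e-01, -7.83562959e-04],
       [ 7.75122848e-05, -9.02450248e-04, -9.99999590e-01]]), 'force': array([-0.04121892, -0.13263562,  0.05632855]), 'moment': array([-0.00294746, -0.03163392, -0.04387312]), 'width': 0.08524581994617147}
```

View pics/top0.png

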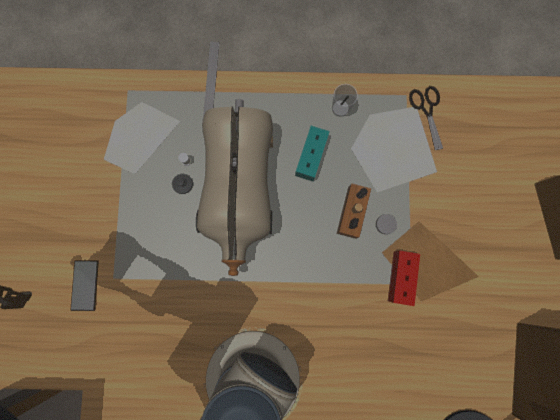

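View pics/side0.png

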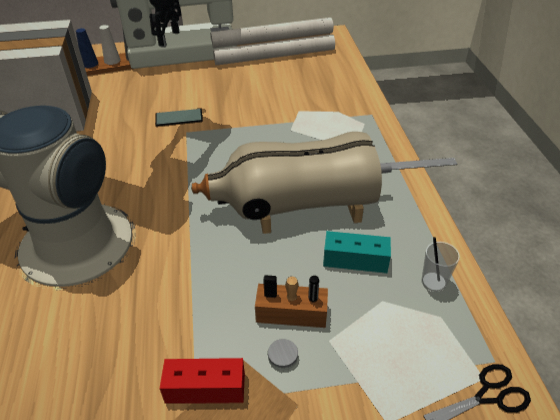

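View pics/wrist0.png

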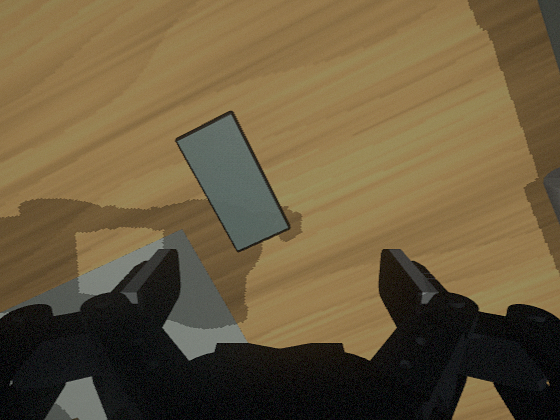

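Run:
```python
import cv2,numpy as np
s=cv2.imread("pics/side0.png")[265:335,245:345];t=cv2.imread("pics/top0.png")[170:250,325:405]
u=cv2.imread("pics/top0.png")[130:200,205:265]
r=lambda a,w:cv2.resize(a,(w,400),interpolation=cv2.INTER_CUBIC)
cv2.imwrite("pics/crop0.png",np.hstack([r(s,360)[:, :],r(t,240) if 0 else r(t,400)[:, :240+0] if 0 else r(t,240),r(u,200)]))
```

```text
(no output)
```

View pics/crop0.png

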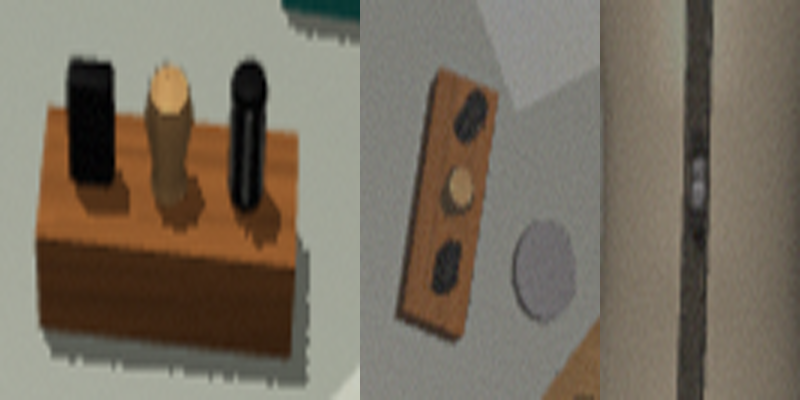

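```bash
cat > h.py <<'E'
import cv2,numpy as np
from plant import ctrl,camera,camera_info
def ray(i,uv):
    d=np.linalg.inv(i["mtx"])@[uv[0],uv[1],1];R=np.array(i["R"]);return -R.T@i["t"],R.T@d
def onz(i,uv,z):
    c,d=ray(i,uv);return c+d*(z-c[2])/d[2]
def proj(i,X):
    p=np.array(i["R"])@X+i["t"];p=i["mtx"]@p;return p[:2]/p[2]
def tri(rs):
    A=np.zeros((3,3));b=np.zeros(3)
    for c,d in rs:
        d=d/np.linalg.norm(d);P=np.eye(3)-np.outer(d,d);A+=P;b+=P@c
    return np.linalg.solve(A,b)
E
python3 - <<'E'
from h import *
it,is_=camera_info("top"),camera_info("side")
t=cv2.imread("pics/top0.png");s=cv2.imread("pics/side0.png")
# block top face in crops
def face(im,x0,x1,y0,y1,name):
    h=cv2.cvtColor(im,cv2.COLOR_BGR2HSV)
    m=((h[...,0]>4)&(h[...,0]<18)&(h[...,1]>110)&(h[...,2]>60)).astype(np.uint8)
    z=np.zeros_like(m);z[y0:y1,x0:x1]=m[y0:y1,x0:x1]
    c=max(cv2.findContours(z,0,2)[0],key=cv2.contourArea);return c
c=face(t,330,375,175,245,'t');r=cv2.minAreaRect(c);print(r)
b=cv2.boxPoints(r)
for p in b: print(p,onz(it,p,.06).round(4))
print('side',cv2.approxPolyDP(cv2.convexHull(face(s,250,335,280,330,'s')),3,True)[:,0].tolist())
# key handle top: side top face, top-view
print('key in side z=.12', onz(is_,(270,277),.12).round(4),'top',onz(it,(354,223),.105).round(4))
print('tri',tri([ray(is_,(270,287)),ray(it,(354,223))]).round(4))
# gap/wheel
print('wheel top', onz(it,(234.4,162.5),.159).round(4))
for v in (120,140,180,200,220,240):
    row=cv2.cvtColor(t,6)[v,215:260].astype(float);
    d=np.where(row<row.mean()*.62)[0]+215
    print(v,d.min(),d.max(),onz(it,(d.mean(),v),.165).round(4))
print('pole',onz(it,(239,104),.1),'knob',onz(it,(233,268),.1))
E
```

```text
((354.3823547363281, 210.47059631347656), (20.858062744140625, 50.68994140625), 14.03624439239502)
[338.11765 232.5294 ] [ 0.4239 -0.2394  0.06  ]
[350.41177 183.35295] [ 0.5703 -0.276   0.06  ]
[370.64706 188.41179] [ 0.5561 -0.3356  0.06  ]
[358.35294 237.58824] [ 0.4103 -0.298   0.06  ]
side [[327, 289], [326, 316], [280, 323], [256, 321], [258, 284], [296, 280]]
key in side z=.12 [ 0.4535 -0.2782  0.12  ] top [ 0.4476 -0.2772  0.105 ]
tri [ 0.451  -0.2801  0.0895]
wheel top [0.6011 0.0568 0.159 ]
120 231 238 [0.7194 0.059  0.165 ]
140 231 237 [0.6625 0.0593 0.165 ]
180 230 236 [0.5511 0.059  0.165 ]
200 228 235 [0.4966 0.0612 0.165 ]
220 228 234 [0.443  0.0596 0.165 ]
240 229 235 [0.3901 0.0551 0.165 ]
pole [0.79352183 0.05685519 0.1       ] knob [0.31661636 0.05771549 0.1       ]
```

```bash
cat >> h.py <<'E'
def plan(target,yaw=None,s=None):
    """rotations first then travel, in units; yaw = angle of tool y in world (deg)"""
    s=s or ctrl.read_state();R=s["ee_rot"];y0=np.degrees(np.arctan2(R[1,1],R[0,1]))
    d=np.array(target)-s["eef_pos"];print('pos',s["eef_pos"].round(4),'yaw',round(y0,2),'t',round(s["t"],2),'d mm',(d*1e3).round(1))
    print('travel now units',(R.T@d/.03).round(3))
    if yaw is not None:
        sp=-((yaw-y0+180)%360-180);print('spin units',round(sp/6,3))
        a=np.radians(yaw);Y=np.array([np.cos(a),np.sin(a),0]);Z=np.array([0,0,-1.]);X=np.cross(Y,Z)
        print('travel after spin',(np.array([X,Y,Z])@d/.03).round(3))
E
python3 - <<'E'
from h import *
i=camera_info("wrist");c=-i["R"].T@i["t"];s=ctrl.read_state()
print('cam in tool mm',(s["ee_rot"].T@(c-s["eef_pos"])*1e3).round(1),'axes',(s["ee_rot"].T@i["R"].T).round(3).tolist())
E
```

```text
cam in tool mm [  66.1    0.2 -176.2] axes [[-0.001, -0.966, -0.257], [1.0, -0.001, 0.001], [-0.001, -0.257, 0.966]]
```

```bash
python3 -m jog '[{"travel":[0,0,-0.4],"spin":-0.84},{"travel":[0,0,-0.4],"spin":-0.84},{"travel":[0,0,-0.4],"spin":-0.84},{"travel":[0,0,-0.4],"spin":-0.84},{"travel":[0,0,-0.4],"spin":-0.84}]'; python3 -c "
from h import *
plan([.651,.058,.23],90)"
```

```text
t: 0.57
eef_pos: [0.266, 0.5653, 0.259]
ee_rot: [[-1.0, -0.004, -0.0], [-0.004, 1.0, -0.001], [0.0, -0.001, -1.0]]
force: [-0.5, -0.7, -0.2]
width: 0.0853
pos [0.266  0.5653 0.259 ] yaw 90.25 t 0.57 d mm [ 385.  -507.3  -29. ]
travel now units [-12.759 -16.967   0.972]
spin units 0.042
travel after spin [-12.834 -16.911   0.967]
```

```bash
python3 -m jog '[{"travel":[-0.75,-1,0],"spin":0},{"travel":[-0.75,-1,0],"spin":0},{"travel":[-0.75,-1,0],"spin":0},{"travel":[-0.75,-1,0],"spin":0},{"travel":[-0.75,-1,0],"spin":0},{"travel":[-0.75,-1,0],"spin":0},{"travel":[-0.75,-1,0],"spin":0},{"travel":[-0.75,-1,0],"spin":0}]'
python3 -m jog '[{"travel":[-0.75,-1,0],"spin":0},{"travel":[-0.75,-1,0],"spin":0},{"travel":[-0.75,-1,0],"spin":0},{"travel":[-0.75,-1,0],"spin":0},{"travel":[-0.75,-1,0],"spin":0},{"travel":[-0.75,-1,0],"spin":0},{"travel":[-0.75,-1,0],"spin":0},{"travel":[-0.75,-1,0],"spin":0}]'
python3 -m jog '[{"travel":[-0.75,-0.9,0],"spin":0},{"travel":[0,0,0.5],"spin":0},{"travel":[0,0,0.5],"spin":0},{"travel":[0,0,0],"spin":0},{"travel":[0,0,0],"spin":0}]'
python3 - <<'E'
from h import *
plan([.651,.058,.23],90)
import pickle
i=camera_info("wrist");im=camera("wrist")[:,:,::-1];cv2.imwrite("pics/w1.png",im);pickle.dump(i,open("w1.pkl","wb"))
E
```

```text
t: 1.23
eef_pos: [0.4468, 0.3238, 0.2586]
ee_rot: [[-1.0, -0.0, -0.0], [-0.0, 1.0, -0.0], [0.0, -0.0, -1.0]]
force: [1.1, 0.5, -0.2]
width: 0.0852
t: 1.9
eef_pos: [0.6268, 0.0838, 0.2585]
ee_rot: [[-1.0, 0.0, -0.0], [0.0, 1.0, 0.0], [0.0, 0.0, -1.0]]
force: [2.2, 0.5, 1.8]
width: 0.0858
t: 2.32
eef_pos: [0.648, 0.0585, 0.2281]
ee_rot: [[-1.0, 0.0, -0.002], [0.0, 1.0, 0.0], [0.002, 0.0, -1.0]]
force: [0.1, -0.2, 0.6]
width: 0.0856
pos [0.648  0.0585 0.2281] yaw 90.0 t 2.32 d mm [ 3.  -0.5  1.9]
travel now units [-0.1   -0.018 -0.064]
spin units -0.0
travel after spin [-0.1   -0.018 -0.064]
```

View pics/w1.png

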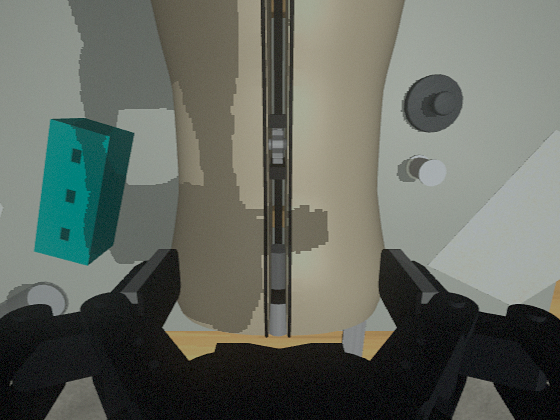

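Run:
```python
from h import *
import pickle
im=cv2.imread("pics/w1.png")[105:190,245:311]
cv2.imwrite("pics/w1c.png",cv2.resize(im,None,fx=7,fy=7,interpolation=cv2.INTER_CUBIC))
i=pickle.load(open("w1.pkl","rb"))
for p in [(278,121),(278,147),(278,171)]: print(p,onz(i,p,.165).round(4))
```

```text
(278, 121) [0.5887 0.0588 0.165 ]
(278, 147) [0.6068 0.0587 0.165 ]
(278, 171) [0.6242 0.0587 0.165 ]
```

View pics/w1c.png

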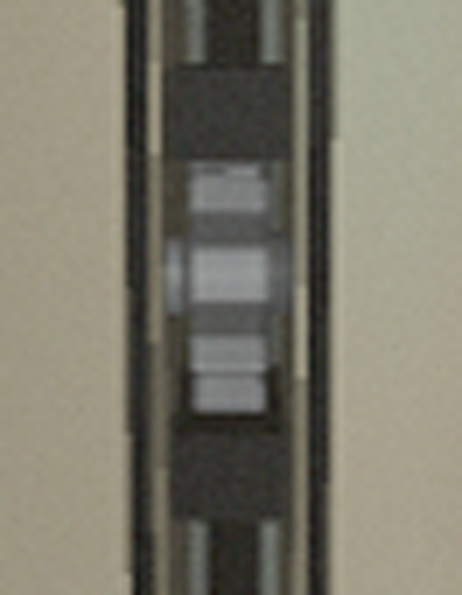

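Run:
```python
from h import *
import pickle
i=pickle.load(open("w1.pkl","rb"))
im=cv2.cvtColor(cv2.imread("pics/w1.png"),6)
print(im[112:185,274:284].mean(1).round().astype(int).tolist())
c=-i["R"].T@i["t"];print('cam',c.round(4))
ed=[65,158,212,245,303,335,372,412,430,518]
a=onz(i,(278,158/7+105),.164)[0];b=onz(i,(278,430/7+105),.164)[0];x0=(a+b)/2
print('inner',a,b,b-a,'outer',onz(i,(278,65/7+105),.164)[0],onz(i,(278,518/7+105),.164)[0],'x0',x0)
for e in ed:
    v=e/7+105;c,d=ray(i,(278,v));out=[]
    for R in (22.1,12.5):
        # x-z plane circle
        A=np.array([c[0]-x0,c[2]-.137])*1e3;D=np.array([d[0],d[2]]);
        r=np.roots([D@D,2*A@D,A@A-R*R]);
        if np.isreal(r).all():
            p=A+D*min(r);out.append((round(-p[0],1),round(np.degrees(np.arctan2(-p[0],p[1])),1)))
        else: out.append(None)
    print(e,round(v,1),out,'z=.165 x form',round((x0-onz(i,(278,v),.165)[0])*1e3,1))
```

```text
[55, 58, 45, 58, 56, 58, 57, 57, 56, 58, 58, 56, 56, 56, 56, 55, 89, 102, 110, 121, 121, 122, 123, 96, 85, 84, 83, 83, 110, 137, 139, 144, 146, 141, 138, 135, 93, 84, 85, 85, 84, 112, 122, 119, 119, 126, 98, 113, 116, 116, 118, 96, 36, 39, 38, 50, 51, 53, 52, 51, 53, 49, 50, 52, 52, 50, 52, 52, 56, 56, 56, 56, 56]
cam [0.5824 0.0591 0.4044]
inner 0.5932330996071666 0.6209730894361125 0.027739989828945877 outer 0.5841169559450684 0.6303091118005016 x0 0.6071030945216396
65 114.3 [None, None] z=.165 x form 23.0
158 127.6 [(np.float64(13.4), np.float64(37.5)), None] z=.165 x form 13.9
212 135.3 [(np.float64(8.1), np.float64(21.4)), (np.float64(7.4), np.float64(36.0))] z=.165 x form 8.6
245 140.0 [(np.float64(4.7), np.float64(12.4)), (np.float64(3.9), np.float64(18.4))] z=.165 x form 5.3
303 148.3 [(np.float64(-1.2), np.float64(-3.2)), (np.float64(-2.3), np.float64(-10.4))] z=.165 x form -0.6
335 152.9 [(np.float64(-4.6), np.float64(-12.1)), (np.float64(-5.9), np.float64(-28.2))] z=.165 x form -3.9
372 158.1 [(np.float64(-8.7), np.float64(-23.2)), (np.float64(-10.6), np.float64(-57.7))] z=.165 x form -7.7
412 163.9 [(np.float64(-13.4), np.float64(-37.4)), None] z=.165 x form -11.8
430 166.4 [(np.float64(-15.7), np.float64(-45.3)), None] z=.165 x form -13.7
518 179.0 [None, None] z=.165 x form -23.0
```

Run:
```python
from h import *
import pickle
i=pickle.load(open("w1.pkl","rb"));x0=.6071
def row(x,z): return (proj(i,[x0-x/1e3,.0587,.137+z/1e3])[1]-105)*7
print('axle',row(0,0),'axle r3 top',row(3,0),row(-3,0))
for th in range(0,45,5):
    o=[]
    for k in (1,0,-1):
        a=np.radians(th-22+k*45) ;q=[]
        for r,n in ((12.3,2),(22,2),(22,-2),(12.3,-2)):
            q.append(round(row(r*np.sin(a)+n*np.cos(a),r*np.cos(a)-n*np.sin(a))))
        o.append((th-22+k*45,q))
    print(o)
```

```text
axle 271.4890148027264 axle r3 top 244.8305149971044 297.9937161736227
[(23, [219, 188, 225, 254]), (-22, [307, 351, 384, 340]), (-67, [372, 456, 464, 381])]
[(28, [210, 172, 207, 244]), (-17, [298, 334, 369, 332]), (-62, [367, 450, 461, 380])]
[(33, [202, 156, 190, 235]), (-12, [288, 316, 352, 323]), (-57, [362, 442, 457, 377])]
[(38, [194, 141, 173, 225]), (-7, [278, 298, 335, 314]), (-52, [356, 433, 450, 374])]
[(43, [187, 128, 157, 216]), (-2, [268, 279, 317, 304]), (-47, [349, 422, 443, 370])]
[(48, [181, 115, 142, 208]), (3, [257, 261, 299, 295]), (-42, [342, 410, 434, 366])]
[(53, [175, 105, 129, 200]), (8, [247, 242, 281, 285]), (-37, [334, 397, 423, 360])]
[(58, [171, 95, 116, 192]), (13, [238, 224, 262, 275]), (-32, [326, 383, 411, 354])]
[(63, [167, 87, 105, 185]), (18, [228, 206, 243, 264]), (-27, [317, 367, 398, 347])]
```

```bash
python3 -m jog '[{"travel":[0,0,-0.5],"spin":0.78},{"travel":[0,0,-0.5],"spin":0.78},{"travel":[0,0,0],"spin":0.77}]'; python3 -c "
from h import *
plan([.451,-.28,.258],76)"
```

```text
t: 2.62
eef_pos: [0.6501, 0.0591, 0.263]
ee_rot: [[-0.97, 0.245, 0.006], [0.245, 0.97, -0.0], [-0.005, 0.001, -1.0]]
force: [-0.4, -0.3, 1.8]
width: 0.0853
pos [0.6501 0.0591 0.263 ] yaw 75.84 t 2.62 d mm [-199.1 -339.1   -5. ]
travel now units [  3.669 -12.582   0.13 ]
spin units -0.027
travel after spin [  3.704 -12.572   0.166]
```

```bash
python3 -m jog '[{"travel":[0.28,-0.97,0],"spin":0},{"travel":[0.28,-0.97,0],"spin":0},{"travel":[0.28,-0.97,0],"spin":0},{"travel":[0.28,-0.97,0],"spin":0},{"travel":[0.28,-0.97,0],"spin":0},{"travel":[0.28,-0.97,0],"spin":0},{"travel":[0.28,-0.97,0],"spin":0},{"travel":[0.28,-0.97,0],"spin":0}]'
python3 -m jog '[{"travel":[0.28,-0.97,0],"spin":0},{"travel":[0.28,-0.97,0],"spin":0},{"travel":[0.28,-0.97,0],"spin":0},{"travel":[0.28,-0.97,0],"spin":0},{"travel":[0.28,-0.97,0.5],"spin":0},{"travel":[0,0,1],"spin":0},{"travel":[0,0,0],"spin":0},{"travel":[0,0,0],"spin":0}]'
python3 - <<'E'
from h import *
plan([.451,-.28,.2],76)
import pickle
i=camera_info("wrist");im=camera("wrist")[:,:,::-1];cv2.imwrite("pics/w2.png",im);pickle.dump(i,open("w2.pkl","wb"))
E
```

```text
t: 3.28
eef_pos: [0.5267, -0.1519, 0.2601]
ee_rot: [[-0.971, 0.241, 0.002], [0.241, 0.971, -0.001], [-0.002, -0.0, -1.0]]
force: [0.5, -0.6, 0.2]
width: 0.0853
t: 3.95
eef_pos: [0.451, -0.2816, 0.214]
ee_rot: [[-0.97, 0.242, -0.001], [0.242, 0.97, 0.001], [0.001, 0.001, -1.0]]
force: [1.1, 1.6, 1.3]
width: 0.0855
pos [ 0.451  -0.2816  0.214 ] yaw 76.02 t 3.95 d mm [  0.    1.6 -14. ]
travel now units [0.012 0.05  0.468]
spin units 0.003
travel after spin [0.013 0.051 0.468]
```

View pics/w2.png

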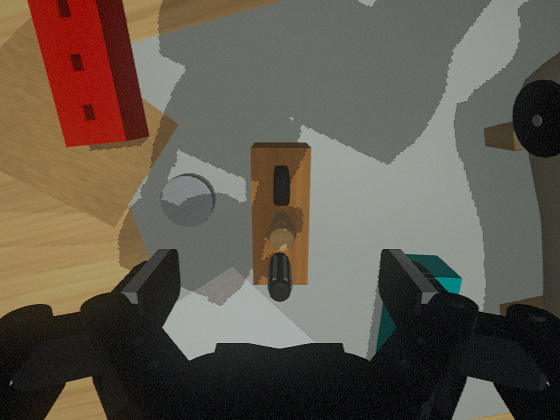

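Run:
```python
from h import *
import pickle
i=pickle.load(open("w2.pkl","rb"));im=cv2.imread("pics/w2.png")
h=cv2.cvtColor(im,cv2.COLOR_BGR2HSV)
m=((h[...,0]>4)&(h[...,0]<20)&(h[...,1]>90)&(h[...,2]>50)).astype(np.uint8);z=np.zeros_like(m);z[135:295,240:320]=m[135:295,240:320]
c=max(cv2.findContours(z,0,2)[0],key=cv2.contourArea);r=cv2.minAreaRect(c);print(r)
b=cv2.boxPoints(r);P=np.array([onz(i,p,.06) for p in b]);print(b.round(1).tolist(),P.round(4).tolist())
g=cv2.cvtColor(im,6);k=(g<42).astype(np.uint8);z=np.zeros_like(k);z[155:212,262:300]=k[155:212,262:300]
c=max(cv2.findContours(z,0,2)[0],key=cv2.contourArea);r=cv2.minAreaRect(c);print('key',r,cv2.boundingRect(c))
x,y,w,hh=cv2.boundingRect(c)
for u,v,zz in ((x,y,.12),(x+w,y,.12),(x+w/2,y,.12),(x+w/2,y+hh,.12),(x+w/2,y+hh,.06),(x+w/2,y,.06)): print(u,v,onz(i,(u,v),zz).round(4))
c=-i["R"].T@i["t"];print(c.round(4))
cv2.imwrite("pics/w2c.png",cv2.resize(im[130:300,225:335],None,fx=3.4,fy=3.4,interpolation=cv2.INTER_CUBIC))
```

```text
((280.5, 213.5), (141.0, 59.0), 90.0)
[[251.0, 143.0], [310.0, 143.0], [310.0, 284.0], [251.0, 284.0]] [[0.4096, -0.2988, 0.06], [0.4237, -0.2424, 0.06], [0.5741, -0.2762, 0.06], [0.5582, -0.3393, 0.06]]
key ((281.5, 185.5), (39.0, 15.0), 90.0) (274, 166, 16, 40)
274 166 [ 0.4281 -0.2793  0.12  ]
290 166 [ 0.4313 -0.2666  0.12  ]
282.0 166 [ 0.4297 -0.273   0.12  ]
282.0 206 [ 0.4628 -0.2812  0.12  ]
282.0 206 [ 0.4796 -0.2847  0.06  ]
282.0 166 [ 0.4392 -0.2747  0.06  ]
[ 0.3872 -0.2654  0.3903]
```

View pics/w2c.png

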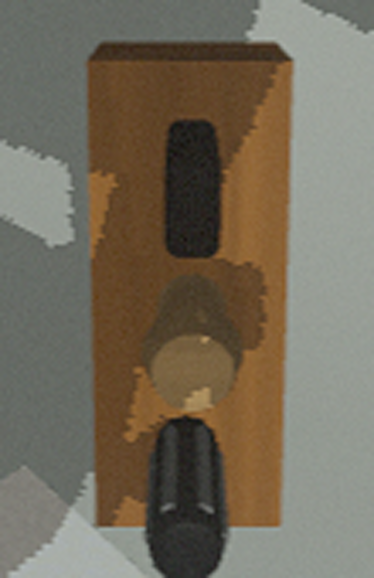

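```bash
python3 -c "
from h import *
plan([.4508,-.2782,.065],75.8)"
```

```text
pos [ 0.4519 -0.2817  0.215 ] yaw 76.06 t 4.0 d mm [  -1.1    3.5 -150. ]
travel now units [0.065 0.105 5.   ]
spin units 0.044
travel after spin [0.063 0.104 5.   ]
```

```bash
python3 -m jog '[{"travel":[0.065,0.105,0.8],"spin":0.04},{"travel":[0,0,0.8],"spin":0},{"travel":[0,0,0.8],"spin":0},{"travel":[0,0,0.8],"spin":0},{"travel":[0,0,0.8],"spin":0},{"travel":[0,0,0.6],"spin":0},{"travel":[0,0,0.4],"spin":0},{"travel":[0,0,0],"spin":0}]'
python3 -m jog '[{"travel":[0,0,0],"spin":0},{"travel":[0,0,0],"spin":0}]'
python3 - <<'E'
from h import *
plan([.4508,-.2782,.065],75.8)
im=camera("wrist")[:,:,::-1];cv2.imwrite("pics/w3.png",im)
E
```

```text
t: 4.67
eef_pos: [0.4508, -0.2778, 0.0632]
ee_rot: [[-0.97, 0.244, -0.001], [0.244, 0.97, 0.001], [0.001, 0.0, -1.0]]
force: [-1.1, 1.1, 0.0]
width: 0.0854
t: 4.83
eef_pos: [0.4515, -0.2789, 0.0653]
ee_rot: [[-0.97, 0.245, 0.002], [0.245, 0.97, -0.001], [-0.002, -0.001, -1.0]]
force: [1.3, -0.2, 0.6]
width: 0.0854
pos [ 0.4515 -0.2789  0.0653] yaw 75.83 t 4.83 d mm [-0.7  0.7 -0.3]
travel now units [0.027 0.018 0.01 ]
spin units 0.005
travel after spin [0.027 0.018 0.011]
```

View pics/w3.png

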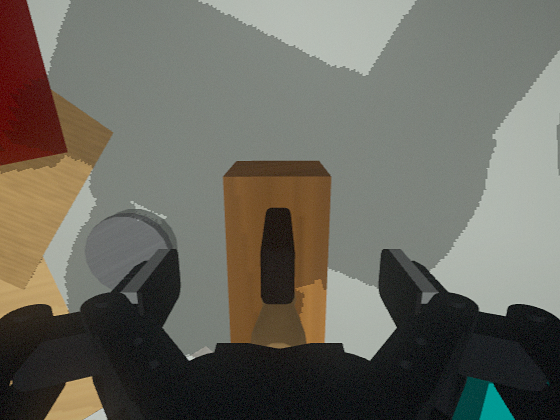

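```bash
python3 -m jog '[{"travel":[0,0,0],"spin":0},{"travel":[0,0,0],"spin":0},{"travel":[0,0,0],"spin":0},{"travel":[0,0,0],"spin":0},{"travel":[0,0,0],"spin":0},{"travel":[0,0,0],"spin":0}]' 1
python3 -m jog '[{"travel":[0,0,0],"spin":0},{"travel":[0,0,0],"spin":0},{"travel":[0,0,0],"spin":0},{"travel":[0,0,0],"spin":0}]'; python3 -c "
from h import *
plan([.451,-.278,.065],76)"
```

```text
t: 5.38
eef_pos: [0.4501, -0.2787, 0.0637]
ee_rot: [[-0.969, 0.246, 0.0], [0.246, 0.969, -0.0], [-0.0, -0.0, -1.0]]
force: [-1.7, 0.9, 23.5]
width: 0.0129
t: 5.72
eef_pos: [0.4501, -0.2787, 0.0638]
ee_rot: [[-0.969, 0.246, 0.0], [0.246, 0.969, -0.0], [-0.0, -0.0, -1.0]]
force: [-0.5, 0.9, 4.9]
width: 0.0129
pos [ 0.4501 -0.2787  0.0638] yaw 75.78 t 5.72 d mm [0.9 0.7 1.2]
travel now units [-0.022  0.029 -0.039]
spin units -0.037
travel after spin [-0.023  0.029 -0.039]
```

```bash
python3 -m jog '[{"travel":[0,0,-0.4],"spin":0},{"travel":[0,0,-0.8],"spin":0},{"travel":[0,0,-0.9],"spin":0},{"travel":[0,0,-0.9],"spin":0},{"travel":[0,0,-0.9],"spin":0},{"travel":[0,0,-0.9],"spin":0},{"travel":[0,0,-0.9],"spin":0},{"travel":[0,0,-0.9],"spin":0}]'
python3 -m jog '[{"travel":[0,0,-0.3],"spin":0},{"travel":[0,0,0],"spin":0}]'
python3 - <<'E'
from h import *
plan([.5,.0588,.265],0)
cv2.imwrite("pics/s4.png",camera("side")[:,:,::-1])
cv2.imwrite("pics/w4.png",camera("wrist")[:,:,::-1])
E
```

```text
t: 6.38
eef_pos: [0.4498, -0.2784, 0.2629]
ee_rot: [[-0.969, 0.246, -0.0], [0.246, 0.969, 0.0], [0.0, 0.0, -1.0]]
force: [0.9, -0.7, -1.1]
width: 0.0127
t: 6.55
eef_pos: [0.451, -0.2794, 0.2728]
ee_rot: [[-0.969, 0.246, 0.003], [0.246, 0.969, -0.002], [-0.004, -0.002, -1.0]]
force: [0.1, -0.4, 0.2]
width: 0.0131
pos [ 0.451  -0.2794  0.2728] yaw 75.78 t 6.55 d mm [ 49.  338.2  -7.8]
travel now units [ 1.186 11.328  0.236]
spin units 12.63
travel after spin [11.272  1.634  0.259]
```

View pics/s4.png

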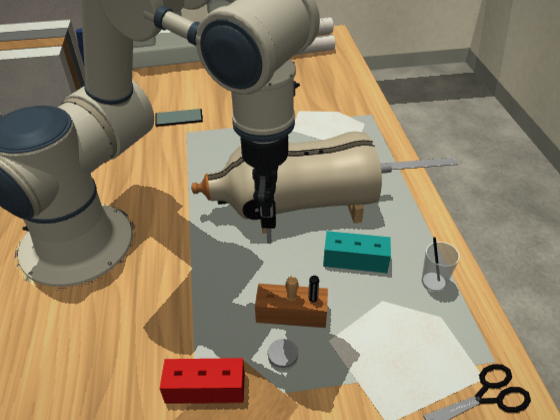

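View pics/w4.png

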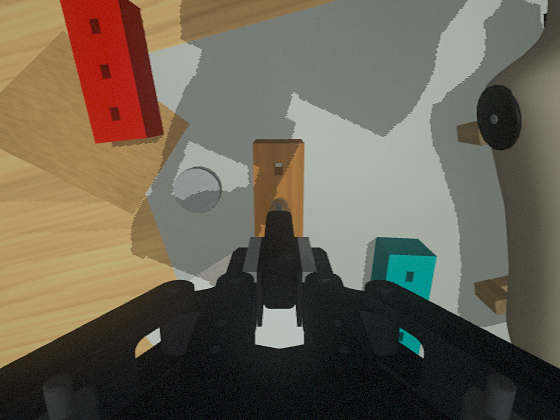

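```bash
python3 -m jog '[{"travel":[0,0,0],"spin":0.9},{"travel":[0,0,0],"spin":0.99},{"travel":[0,0,0],"spin":0.99},{"travel":[0,0,0],"spin":0.99},{"travel":[0,0,0],"spin":0.99},{"travel":[0,0,0],"spin":0.99},{"travel":[0,0,0],"spin":0.99},{"travel":[0,0,0],"spin":0.99}]'
python3 -m jog '[{"travel":[0,0,0],"spin":0.99},{"travel":[0,0,0],"spin":0.99},{"travel":[0,0,0],"spin":0.99},{"travel":[0,0,0],"spin":0.99},{"travel":[0,0,0],"spin":0.85},{"travel":[0,0,0],"spin":0}]'
python3 - <<'E'
from h import *
plan([.606,.0588,.265],0)
E
```

```text
t: 7.32
eef_pos: [0.4494, -0.2781, 0.2686]
ee_rot: [[-0.477, 0.879, -0.003], [0.879, 0.477, 0.002], [0.003, -0.001, -1.0]]
force: [0.5, 0.3, -0.5]
width: 0.0127
t: 7.82
eef_pos: [0.4495, -0.2781, 0.2688]
ee_rot: [[0.006, 1.0, -0.002], [1.0, -0.006, 0.002], [0.002, -0.002, -1.0]]
force: [-0.9, -0.7, 0.3]
width: 0.0126
pos [ 0.4495 -0.2781  0.2688] yaw -0.32 t 7.82 d mm [156.5 336.9  -3.8]
travel now units [11.26   5.154  0.136]
spin units -0.054
travel after spin [11.231  5.218  0.127]
```

```bash
python3 -m jog '[{"travel":[0.5,0.25,0],"spin":-0.05},{"travel":[0.95,0.45,0],"spin":0},{"travel":[0.95,0.45,0],"spin":0},{"travel":[0.95,0.45,0],"spin":0},{"travel":[0.95,0.45,0],"spin":0},{"travel":[0.95,0.45,0],"spin":0},{"travel":[0.95,0.45,0],"spin":0},{"travel":[0.95,0.45,0],"spin":0}]'
python3 -m jog '[{"travel":[0.95,0.45,0],"spin":0},{"travel":[0.95,0.45,0],"spin":0},{"travel":[0.95,0.45,0],"spin":0},{"travel":[0.95,0.45,0],"spin":0},{"travel":[0.3,0.04,0],"spin":0},{"travel":[0,0,0],"spin":0},{"travel":[0,0,0],"spin":0}]'
python3 - <<'E'
from h import *
plan([.6059,.0588,.229],0)
cv2.imwrite("pics/s5.png",camera("side")[:,:,::-1])
cv2.imwrite("pics/w5.png",camera("wrist")[:,:,::-1])
E
```

```text
t: 8.48
eef_pos: [0.5512, -0.0621, 0.2693]
ee_rot: [[-0.008, 1.0, -0.002], [1.0, 0.008, 0.0], [0.0, -0.002, -1.0]]
force: [0.7, 0.5, -0.5]
width: 0.0131
t: 9.07
eef_pos: [0.6054, 0.0596, 0.2694]
ee_rot: [[-0.007, 1.0, -0.002], [1.0, 0.007, -0.0], [-0.0, -0.002, -1.0]]
force: [0.4, 0.0, -1.4]
width: 0.0127
pos [0.6054 0.0596 0.2694] yaw 0.42 t 9.07 d mm [  0.5  -0.8 -40.4]
travel now units [-0.025  0.02   1.348]
spin units 0.071
travel after spin [-0.025  0.017  1.348]
```

View pics/s5.png

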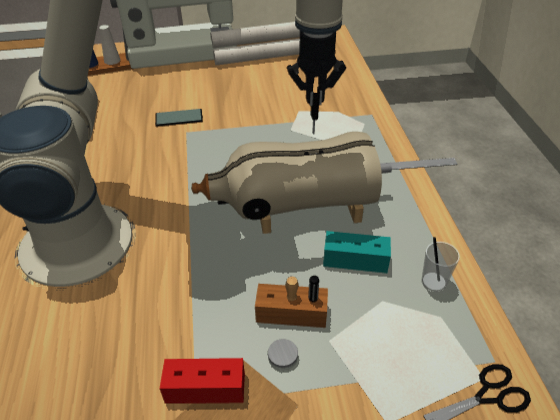

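View pics/w5.png

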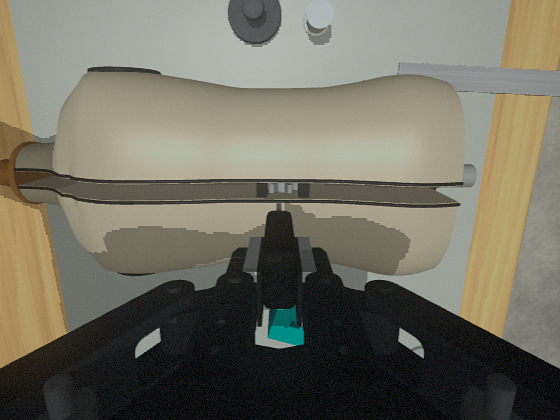

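Run:
```python
from h import *
a=cv2.imread("pics/s5.png")[90:160,280:350];b=cv2.imread("pics/w5.png")[165:225,235:325]
cv2.imwrite("pics/c5.png",np.hstack([cv2.resize(a,(350,350),interpolation=2),cv2.resize(b,(450,300),interpolation=2).copy() if 0 else cv2.copyMakeBorder(cv2.resize(b,(450,300),interpolation=2),0,50,0,0,0)]))
s=ctrl.read_state();T=s["eef_pos"]+s["ee_rot"]@[0,0,.0488]
print(T.round(4),proj(camera_info("side"),T),proj(camera_info("wrist"),T))
M=np.array([.6071,.0588,.165])
for dx in(-.014,0,.014): print(proj(camera_info("side"),M+[dx,0,0]),proj(camera_info("wrist"),M+[dx,0,0]))
```

```text
[0.6054 0.0585 0.2213] [312.59579997 133.16955766] [280.58678862 207.71525689]
[306.88560213 152.32075394] [266.2505363  189.12311346]
[312.45731463 151.75454321] [282.35354431 189.19166779]
[318.0168562  151.18956932] [298.45811346 189.26022876]
```

View pics/c5.png

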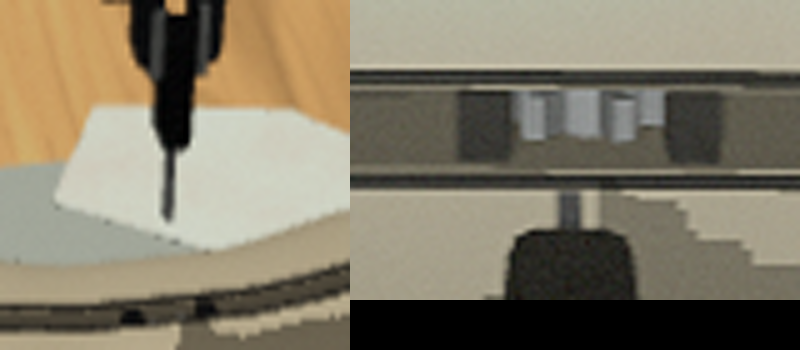

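```bash
python3 -m jog '[{"travel":[-0.02,0.04,0.5],"spin":0.07},{"travel":[0,0,0.6],"spin":0},{"travel":[0,0,0.5],"spin":0},{"travel":[0,0,0],"spin":0},{"travel":[0,0,0],"spin":0}]'
python3 - <<'E'
from h import *
plan([.6059,.0588,.214],0)
a=camera("side")[:,:,::-1];b=camera("wrist")[:,:,::-1]
cv2.imwrite("pics/s6.png",a);cv2.imwrite("pics/w6.png",b)
a=a[110:180,280:350];b=b[175:235,235:325]
cv2.imwrite("pics/c6.png",np.hstack([cv2.resize(a,(350,350),interpolation=2),cv2.copyMakeBorder(cv2.resize(b,(450,300),interpolation=2),0,50,0,0,0)]))
s=ctrl.read_state();T=s["eef_pos"]+s["ee_rot"]@[0,0,.0488]
print(T.round(4),proj(camera_info("side"),T),proj(camera_info("wrist"),T))
M=np.array([.6071,.0588,.165])
for dx in(-.014,0,.014): print(proj(camera_info("side"),M+[dx,0,0]),proj(camera_info("wrist"),M+[dx,0,0]))
E
```

```text
t: 9.58
eef_pos: [0.6066, 0.0579, 0.2225]
ee_rot: [[0.004, 1.0, -0.001], [1.0, -0.004, -0.0], [-0.0, -0.001, -1.0]]
force: [-0.0, 0.3, -0.8]
width: 0.0129
pos [0.6066 0.0579 0.2225] yaw -0.22 t 9.58 d mm [-0.7  0.9 -8.5]
travel now units [ 0.03  -0.024  0.282]
spin units -0.036
travel after spin [ 0.03  -0.024  0.282]
[0.6077 0.0583 0.175 ] [312.86724046 148.62812975] [280.55114196 207.6970017 ]
[306.88560213 152.32075394] [260.6357247  203.29175826]
[312.45731463 151.75454321] [279.6997039  203.20816883]
[318.0168562  151.18956932] [298.7654925  203.12457148]
```

View pics/c6.png

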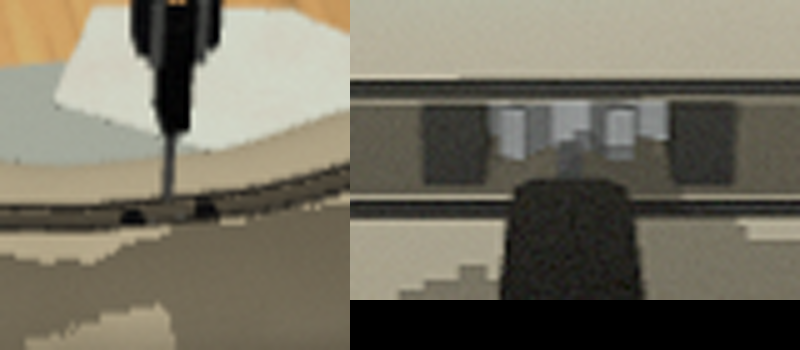

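```bash
python3 -m jog '[{"travel":[0,0,0.2],"spin":-0.03},{"travel":[0,0,0.2],"spin":0},{"travel":[0,0,0],"spin":0},{"travel":[0,0,0],"spin":0}]';  python3 -m jog '[{"travel":[0,0,0.15],"spin":0},{"travel":[0,0,0.13],"spin":0},{"travel":[0,0,0],"spin":0},{"travel":[0,0,0],"spin":0}]'
python3 - <<'E'
from h import *
plan([.5973,.058,.2015],0)
b=camera("wrist")[:,:,::-1]
cv2.imwrite("pics/w7.png",b)
b=b[175:235,235:325]
cv2.imwrite("pics/c7.png",cv2.resize(b,(720,480),interpolation=2))
E
```

```text
t: 10.02
eef_pos: [0.6069, 0.0589, 0.2104]
ee_rot: [[-0.0, 1.0, -0.001], [1.0, 0.0, -0.0], [-0.0, -0.001, -1.0]]
force: [0.9, -0.0, -0.4]
width: 0.013
t: 10.35
eef_pos: [0.607, 0.0589, 0.202]
ee_rot: [[-0.0, 1.0, -0.001], [1.0, 0.0, -0.0], [-0.0, -0.001, -1.0]]
force: [0.4, 0.4, -0.3]
width: 0.0126
pos [0.607  0.0589 0.202 ] yaw 0.01 t 10.35 d mm [-9.7 -0.9 -0.5]
travel now units [-0.031 -0.323  0.015]
spin units 0.001
travel after spin [-0.031 -0.323  0.015]
```

View pics/c7.png

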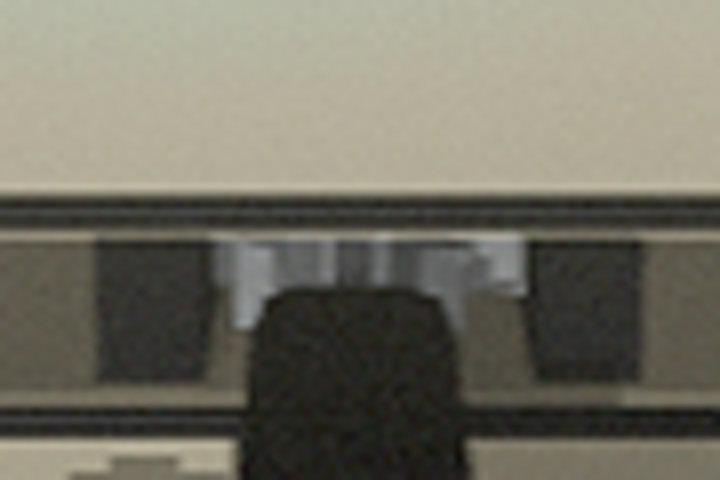

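```bash
python3 -m jog '[{"travel":[0,-0.05,0],"spin":0},{"travel":[0,-0.05,0],"spin":0},{"travel":[0,-0.05,0],"spin":0},{"travel":[0,-0.03,0],"spin":0}]';  python3 -m jog '[{"travel":[0,-0.05,0],"spin":0},{"travel":[0,-0.04,0],"spin":0},{"travel":[0,-0.02,0],"spin":0},{"travel":[0,0,0],"spin":0}]'
python3 - <<'E'
from h import *
plan([.5973,.058,.2015],0);print(ctrl.read_state()["moment"])
b=camera("wrist")[:,:,::-1]
cv2.imwrite("pics/w8.png",b)
b=b[175:235,235:325]
cv2.imwrite("pics/c8.png",cv2.resize(b,(720,480),interpolation=2))
E
```

```text
t: 10.73
eef_pos: [0.6024, 0.0589, 0.2027]
ee_rot: [[-0.0, 1.0, 0.002], [1.0, 0.0, 0.0], [0.0, 0.002, -1.0]]
force: [5.0, 0.5, -0.8]
width: 0.0125
t: 11.07
eef_pos: [0.6001, 0.0589, 0.2031]
ee_rot: [[-0.0, 1.0, 0.004], [1.0, 0.0, -0.0], [-0.0, 0.004, -1.0]]
force: [7.9, -0.2, 0.4]
width: 0.0127
pos [0.6001 0.0589 0.2031] yaw 0.0 t 11.07 d mm [-2.8 -0.9 -1.6]
travel now units [-0.029 -0.092  0.052]
spin units 0.0
travel after spin [-0.029 -0.092  0.052]
[ 0.0047955  -1.83522273  0.04623472]
```

View pics/c8.png

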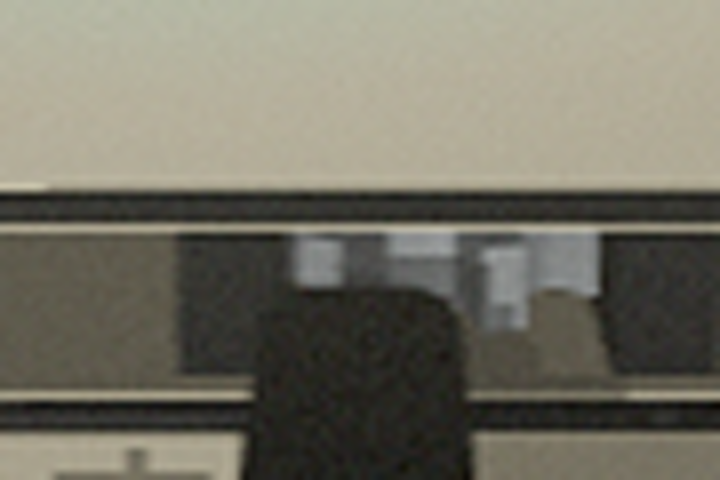

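```bash
python3 -m jog '[{"travel":[0,-0.05,0],"spin":0},{"travel":[0,-0.05,0],"spin":0},{"travel":[0,-0.03,0],"spin":0},{"travel":[0,0,0],"spin":0},{"travel":[0,0,0],"spin":0}]'
python3 - <<'E'
from h import *
plan([.5973,.058,.2015],0);print(ctrl.read_state()["moment"])
b=camera("wrist")[:,:,::-1]
cv2.imwrite("pics/w9.png",b)
b=b[175:235,235:325]
cv2.imwrite("pics/c9.png",cv2.resize(b,(720,480),interpolation=2))
E
```

```text
t: 11.53
eef_pos: [0.5956, 0.0588, 0.2031]
ee_rot: [[0.0, 1.0, 0.003], [1.0, -0.0, -0.0], [-0.0, 0.003, -1.0]]
force: [4.3, 0.5, 5.1]
width: 0.0131
pos [0.5956 0.0588 0.2031] yaw -0.0 t 11.53 d mm [ 1.7 -0.8 -1.6]
travel now units [-0.028  0.056  0.055]
spin units -0.0
travel after spin [-0.028  0.057  0.055]
[-0.00322879 -1.17399789 -0.0078367 ]
```

View pics/c9.png

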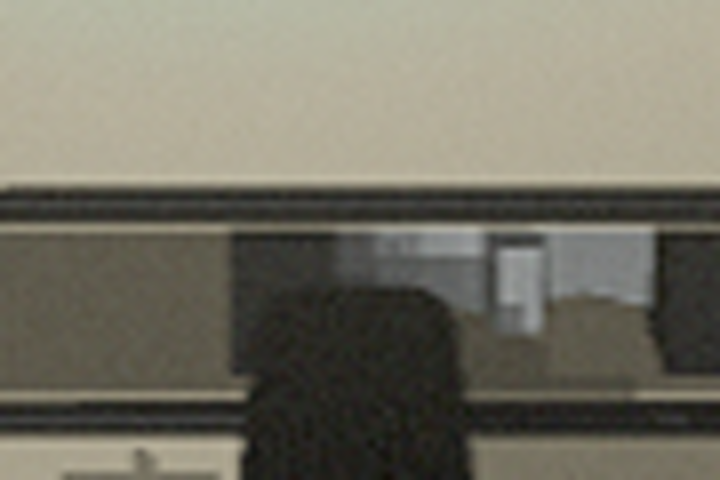

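```bash
python3 -m jog '[{"travel":[0,0.04,0],"spin":0},{"travel":[0,0,-0.25],"spin":0},{"travel":[0,0,-0.35],"spin":0},{"travel":[0,0.2,0],"spin":0},{"travel":[0,0.3,0],"spin":0},{"travel":[0,0.1,0],"spin":0},{"travel":[0,0,0],"spin":0}]'
python3 - <<'E'
from h import *
plan([.6147,.058,.2015],0);print(ctrl.read_state()["moment"])
b=camera("wrist")[:,:,::-1]
cv2.imwrite("pics/w10.png",b)
b=b[175:235,235:325]
cv2.imwrite("pics/c10.png",cv2.resize(b,(720,480),interpolation=2))
M=np.array([.6071,.0588,.165])
for dx in(-.014,0,.014): print(proj(camera_info("wrist"),M+[dx,0,0]))
E
```

```text
t: 12.17
eef_pos: [0.6145, 0.0588, 0.2197]
ee_rot: [[0.0, 1.0, -0.001], [1.0, -0.0, -0.0], [-0.0, -0.001, -1.0]]
force: [-0.3, -0.3, -0.2]
width: 0.0127
pos [0.6145 0.0588 0.2197] yaw -0.0 t 12.17 d mm [  0.2  -0.8 -18.2]
travel now units [-0.027  0.008  0.608]
spin units -0.0
travel after spin [-0.027  0.008  0.608]
[-0.05206868  0.03357889  0.0246572 ]
[251.80866719 205.51181023]
[271.17365378 205.5052064 ]
[290.54347895 205.49860092]
```

View pics/c10.png

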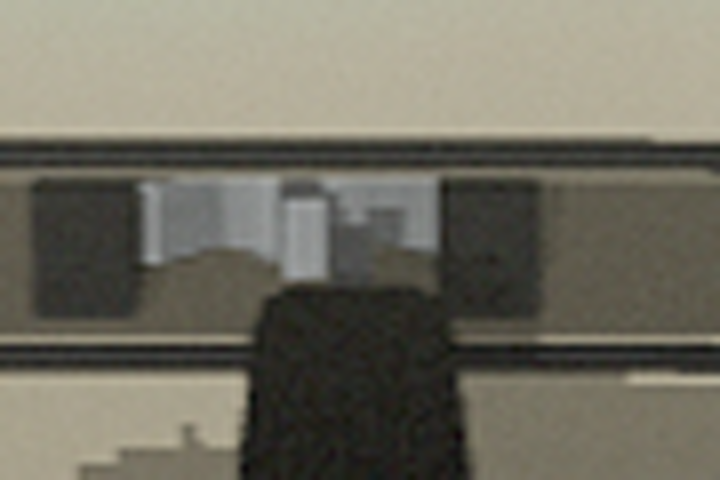

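```bash
python3 -m jog '[{"travel":[-0.01,0.075,0],"spin":0},{"travel":[0,0,0.2],"spin":0},{"travel":[0,0,0.2],"spin":0},{"travel":[0,0,0.14],"spin":0},{"travel":[0,0,0.1],"spin":0},{"travel":[0,0,0],"spin":0},{"travel":[0,0,0],"spin":0}]'; python3 -c "
from h import *
plan([.599,.058,.2005],0)"
```

```text
t: 12.8
eef_pos: [0.6159, 0.0586, 0.2008]
ee_rot: [[-0.0, 1.0, -0.0], [1.0, 0.0, 0.0], [0.0, -0.0, -1.0]]
force: [0.5, -0.3, -0.2]
width: 0.0129
pos [0.6159 0.0586 0.2008] yaw 0.0 t 12.8 d mm [-16.9  -0.6  -0.3]
travel now units [-0.019 -0.563  0.012]
spin units 0.0
travel after spin [-0.019 -0.563  0.012]
```

```bash
python3 -m jog '[{"travel":[0,-0.06,0],"spin":0},{"travel":[0,-0.06,0],"spin":0},{"travel":[0,-0.06,0],"spin":0},{"travel":[0,-0.06,0],"spin":0}]'; python3 -m jog '[{"travel":[0,-0.06,0.01],"spin":0},{"travel":[0,-0.06,0.01],"spin":0},{"travel":[0,-0.06,0.01],"spin":0},{"travel":[0,-0.06,0],"spin":0},{"travel":[0,-0.05,0],"spin":0}]';  python3 -m jog '[{"travel":[0,-0.05,0],"spin":0},{"travel":[0,0,0],"spin":0},{"travel":[0,0,0],"spin":0}]';python3 - <<'E'
from h import *
plan([.5985,.058,.2005],0);print(ctrl.read_state()["moment"])
b=camera("wrist")[:,:,::-1]
cv2.imwrite("pics/w11.png",b)
b=b[175:235,235:325]
cv2.imwrite("pics/c11.png",cv2.resize(b,(720,480),interpolation=2))
E
```

```text
t: 13.13
eef_pos: [0.6102, 0.0586, 0.2016]
ee_rot: [[-0.0, 1.0, 0.003], [1.0, 0.0, -0.0], [-0.0, 0.003, -1.0]]
force: [9.3, 0.2, -3.6]
width: 0.0131
t: 13.55
eef_pos: [0.6023, 0.0585, 0.2013]
ee_rot: [[0.0, 1.0, 0.006], [1.0, -0.0, -0.0], [-0.0, 0.006, -1.0]]
force: [9.4, 0.3, -1.5]
width: 0.0125
t: 13.8
eef_pos: [0.6006, 0.0585, 0.2014]
ee_rot: [[0.0, 1.0, 0.005], [1.0, -0.0, -0.0], [-0.0, 0.005, -1.0]]
force: [8.0, -0.1, 1.3]
width: 0.0129
pos [0.6006 0.0585 0.2014] yaw -0.0 t 13.8 d mm [-2.1 -0.5 -0.9]
travel now units [-0.017 -0.069  0.029]
spin units -0.0
travel after spin [-0.017 -0.069  0.029]
[-0.04357388 -1.97395017 -0.00736572]
```

View pics/c11.png

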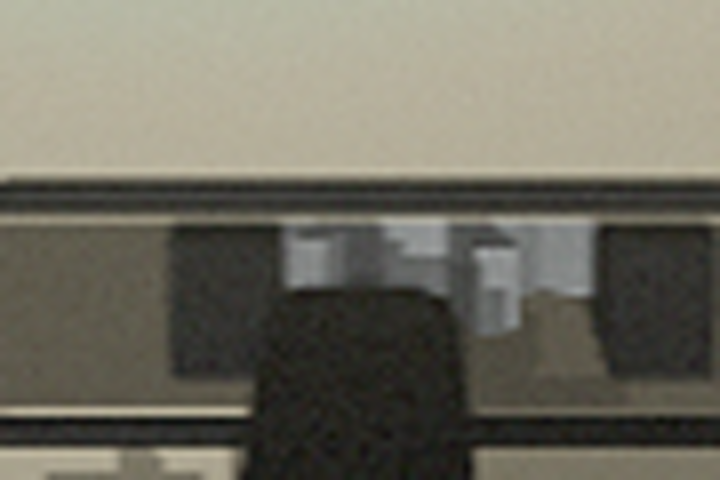

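```bash
python3 -m jog '[{"travel":[0,-0.05,0.01],"spin":0},{"travel":[0,-0.05,0],"spin":0},{"travel":[0,-0.02,0],"spin":0},{"travel":[0,0,0],"spin":0}]'
python3 - <<'E'
from h import *
plan([.5985,.058,.2005],0);s=ctrl.read_state();print(s["force"],s["moment"])
b=camera("wrist")[:,:,::-1]
cv2.imwrite("pics/w12.png",b)
b=b[175:235,235:325]
cv2.imwrite("pics/c12.png",cv2.resize(b,(720,480),interpolation=2))
E
```

```text
t: 14.18
eef_pos: [0.5969, 0.0585, 0.2011]
ee_rot: [[0.0, 1.0, 0.005], [1.0, -0.0, -0.0], [-0.0, 0.005, -1.0]]
force: [7.5, -0.0, 2.3]
width: 0.0129
pos [0.5969 0.0585 0.2011] yaw -0.0 t 14.18 d mm [ 1.6 -0.5 -0.6]
travel now units [-0.017  0.055  0.02 ]
spin units -0.0
travel after spin [-0.017  0.055  0.02 ]
[ 7.51503065 -0.04066992  2.29930058] [ 0.002476   -1.84535188  0.01968509]
```

View pics/c12.png

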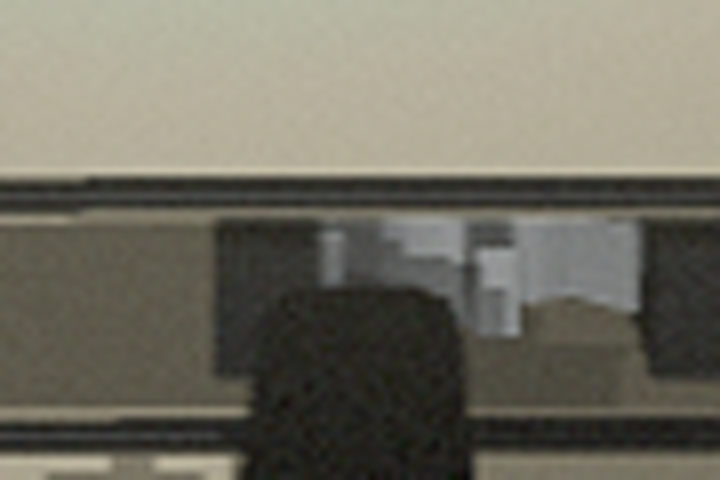

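```bash
python3 -m jog '[{"travel":[0,-0.04,0],"spin":0},{"travel":[0,-0.02,0],"spin":0},{"travel":[0,0,0],"spin":0}]'; python3 -m jog '[{"travel":[0,0.05,0],"spin":0},{"travel":[0,0,-0.25],"spin":0},{"travel":[0,0,-0.35],"spin":0},{"travel":[0,0.2,0],"spin":0},{"travel":[0,0.3,0],"spin":0},{"travel":[0,0.17,0],"spin":0},{"travel":[0,0,0],"spin":0}]'
python3 - <<'E'
from h import *
plan([.6165,.058,.2005],0);print(ctrl.read_state()["moment"])
b=camera("wrist")[:,:,::-1]
cv2.imwrite("pics/w13.png",b)
b=b[175:235,235:325]
cv2.imwrite("pics/c13.png",cv2.resize(b,(720,480),interpolation=2))
E
```

```text
t: 14.48
eef_pos: [0.5951, 0.0585, 0.2011]
ee_rot: [[0.0, 1.0, 0.005], [1.0, -0.0, -0.0], [-0.0, 0.005, -1.0]]
force: [8.0, -0.8, 1.7]
width: 0.0129
t: 15.07
eef_pos: [0.6158, 0.0585, 0.2172]
ee_rot: [[0.0, 1.0, -0.001], [1.0, -0.0, -0.0], [-0.0, -0.001, -1.0]]
force: [-0.3, 0.5, -1.6]
width: 0.013
pos [0.6158 0.0585 0.2172] yaw -0.0 t 15.07 d mm [  0.7  -0.5 -16.7]
travel now units [-0.017  0.025  0.555]
spin units -0.001
travel after spin [-0.017  0.025  0.555]
[-0.06794309  0.02712869  0.01450644]
```

View pics/c13.png

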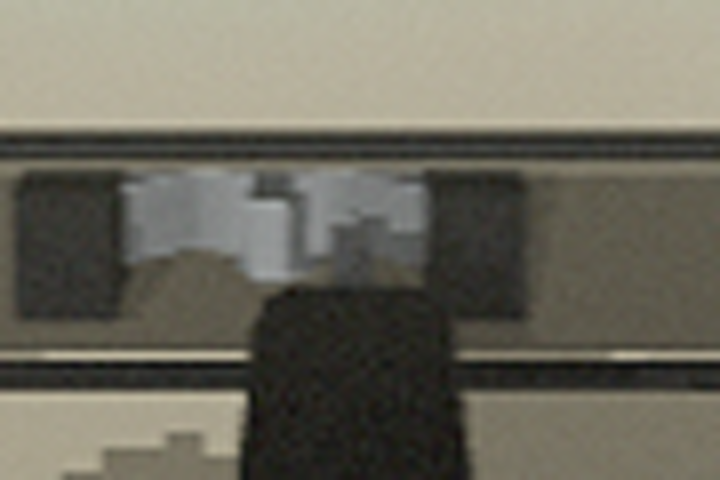

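```bash
python3 -m jog '[{"travel":[-0.01,0,0.2],"spin":0},{"travel":[0,0,0.2],"spin":0},{"travel":[0,0,0.15],"spin":0},{"travel":[0,0,0],"spin":0},{"travel":[0,0,0],"spin":0}]'; python3 -m jog '[{"travel":[0,-0.06,0],"spin":0},{"travel":[0,-0.06,0],"spin":0},{"travel":[0,-0.06,0],"spin":0},{"travel":[0,-0.06,0],"spin":0},{"travel":[0,-0.06,0.01],"spin":0},{"travel":[0,-0.06,0.01],"spin":0}]';python3 -m jog '[{"travel":[0,-0.06,0.01],"spin":0},{"travel":[0,-0.06,0],"spin":0},{"travel":[0,-0.06,0.01],"spin":0},{"travel":[0,-0.06,0],"spin":0},{"travel":[0,-0.05,0],"spin":0},{"travel":[0,0,0],"spin":0},{"travel":[0,0,0],"spin":0}]';python3 - <<'E'
from h import *
plan([.5955,.058,.2005],0)
b=camera("wrist")[:,:,::-1]
cv2.imwrite("pics/w14.png",b)
b=b[175:235,235:325]
cv2.imwrite("pics/c14.png",cv2.resize(b,(720,480),interpolation=2))
E
```

```text
t: 15.53
eef_pos: [0.6144, 0.0583, 0.2009]
ee_rot: [[-0.0, 1.0, -0.001], [1.0, 0.0, -0.0], [-0.0, -0.001, -1.0]]
force: [0.1, 0.2, -1.0]
width: 0.013
t: 16.03
eef_pos: [0.606, 0.0582, 0.2018]
ee_rot: [[0.0, 1.0, 0.005], [1.0, -0.0, 0.0], [0.0, 0.005, -1.0]]
force: [10.4, 0.7, -1.8]
width: 0.0131
t: 16.62
eef_pos: [0.5971, 0.0582, 0.2014]
ee_rot: [[0.0, 1.0, 0.005], [1.0, -0.0, -0.0], [-0.0, 0.005, -1.0]]
force: [7.5, 0.2, 2.4]
width: 0.0128
pos [0.5971 0.0582 0.2014] yaw -0.0 t 16.62 d mm [-1.6 -0.2 -0.9]
travel now units [-0.007 -0.054  0.031]
spin units -0.0
travel after spin [-0.007 -0.054  0.031]
```

View pics/c14.png

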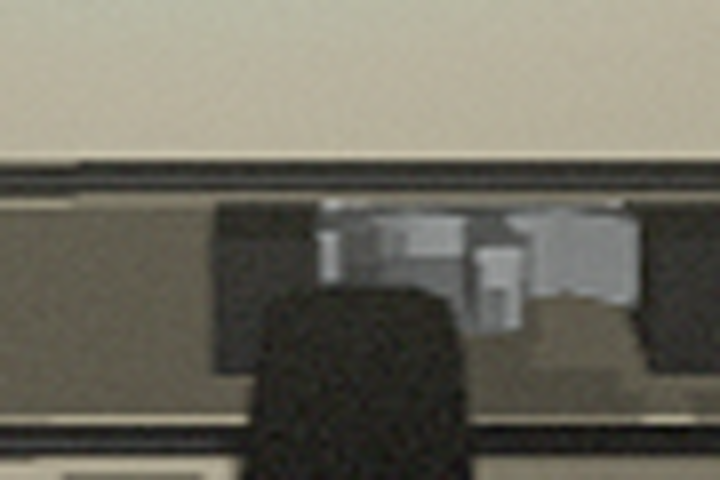

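```bash
python3 -m jog '[{"travel":[0,-0.04,0],"spin":0},{"travel":[0,-0.02,0],"spin":0},{"travel":[0,0,0],"spin":0}]'; python3 -m jog '[{"travel":[0,0.05,0],"spin":0},{"travel":[0,0,-0.25],"spin":0},{"travel":[0,0,-0.35],"spin":0},{"travel":[0,0.2,0],"spin":0},{"travel":[0,0.3,0],"spin":0},{"travel":[0,0.17,0],"spin":0},{"travel":[0,0,0],"spin":0}]'
python3 - <<'E'
from h import *
plan([.6165,.058,.2005],0);print(ctrl.read_state()["moment"])
b=camera("wrist")[:,:,::-1]
cv2.imwrite("pics/w15.png",b)
b=b[175:235,235:325]
cv2.imwrite("pics/c15.png",cv2.resize(b,(720,480),interpolation=2))
E
```

```text
t: 16.92
eef_pos: [0.5953, 0.0582, 0.2014]
ee_rot: [[0.0, 1.0, 0.005], [1.0, -0.0, -0.0], [-0.0, 0.005, -1.0]]
force: [6.4, 0.1, 1.9]
width: 0.0127
t: 17.5
eef_pos: [0.6161, 0.0582, 0.2175]
ee_rot: [[0.0, 1.0, -0.0], [1.0, -0.0, -0.0], [-0.0, -0.0, -1.0]]
force: [0.2, 0.4, -1.7]
width: 0.0131
pos [0.6161 0.0582 0.2175] yaw -0.0 t 17.5 d mm [  0.4  -0.2 -17. ]
travel now units [-0.007  0.015  0.568]
spin units -0.001
travel after spin [-0.007  0.015  0.568]
[-0.03050188  0.06081234  0.04859189]
```

View pics/c15.png

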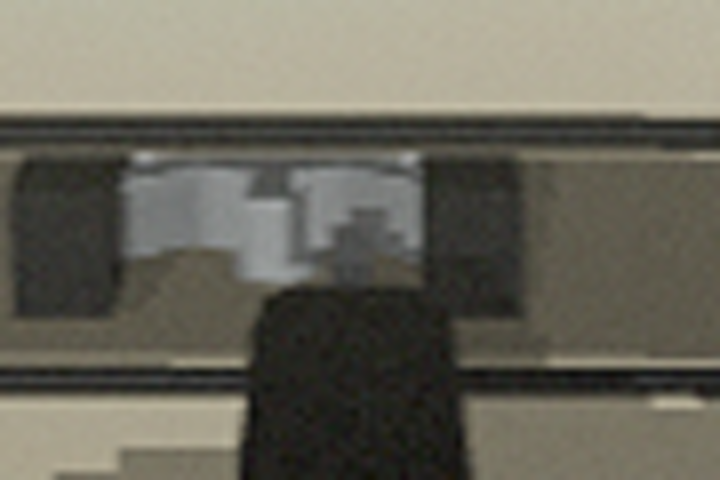

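```bash
python3 -m jog '[{"travel":[0,0,0.2],"spin":0},{"travel":[0,0,0.2],"spin":0},{"travel":[0,0,0.16],"spin":0},{"travel":[0,0,0],"spin":0},{"travel":[0,0,0],"spin":0}]'; python3 -m jog '[{"travel":[0,-0.06,0],"spin":0},{"travel":[0,-0.06,0],"spin":0},{"travel":[0,-0.06,0],"spin":0},{"travel":[0,-0.06,0],"spin":0},{"travel":[0,-0.06,0.01],"spin":0},{"travel":[0,-0.06,0.01],"spin":0}]';python3 -m jog '[{"travel":[0,-0.06,0.01],"spin":0},{"travel":[0,-0.03,0],"spin":0},{"travel":[0,0,0],"spin":0},{"travel":[0,0,0],"spin":0}]';python3 - <<'E'
from h import *
plan([.602,.058,.2005],0)
b=camera("wrist")[:,:,::-1]
cv2.imwrite("pics/w16.png",b)
b=b[175:235,235:325]
cv2.imwrite("pics/c16.png",cv2.resize(b,(720,480),interpolation=2))
E
```

```text
t: 17.97
eef_pos: [0.6147, 0.0583, 0.2008]
ee_rot: [[-0.0, 1.0, -0.001], [1.0, 0.0, 0.0], [0.0, -0.001, -1.0]]
force: [-0.2, 0.2, -0.6]
width: 0.0129
t: 18.47
eef_pos: [0.6064, 0.0582, 0.2018]
ee_rot: [[0.0, 1.0, 0.005], [1.0, -0.0, -0.0], [-0.0, 0.005, -1.0]]
force: [9.1, -0.1, -0.6]
width: 0.0126
t: 18.8
eef_pos: [0.6036, 0.0582, 0.2016]
ee_rot: [[0.0, 1.0, 0.005], [1.0, -0.0, 0.0], [0.0, 0.005, -1.0]]
force: [8.4, -0.6, 0.0]
width: 0.013
pos [0.6036 0.0582 0.2016] yaw -0.0 t 18.8 d mm [-1.6 -0.2 -1.1]
travel now units [-0.007 -0.053  0.035]
spin units -0.0
travel after spin [-0.007 -0.053  0.036]
```

View pics/c16.png

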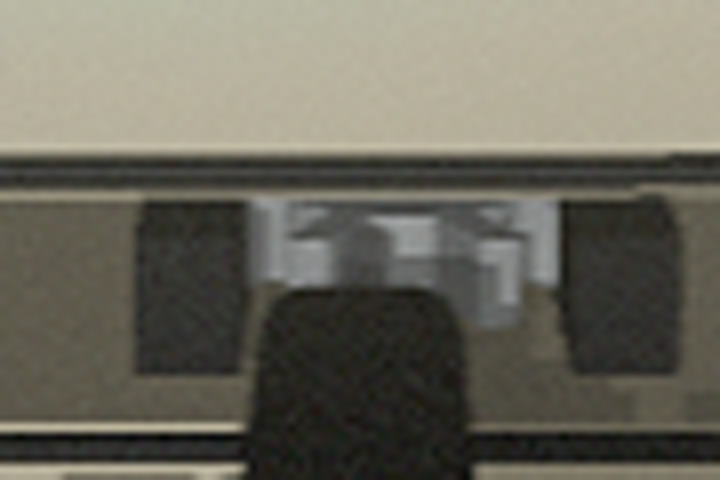

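```bash
python3 -m jog '[{"travel":[0,-0.03,0],"spin":0},{"travel":[0,-0.02,0],"spin":0},{"travel":[0,0,0],"spin":0},{"travel":[0,0,0],"spin":0}]';python3 -m jog '[{"travel":[0,0.1,0],"spin":0},{"travel":[0,0.06,0],"spin":0},{"travel":[0,0,-0.3],"spin":0},{"travel":[0,0,-0.4],"spin":0},{"travel":[0,0,0],"spin":0},{"travel":[0,0,0],"spin":0}]';python3 - <<'E'
from h import *
plan([.6066,.058,.2225],0)
b=camera("wrist")[:,:,::-1]
cv2.imwrite("pics/w17.png",b)
a=cv2.imread("pics/w6.png")
cv2.imwrite("pics/c17.png",np.vstack([cv2.resize(x[185:222,235:325],(720,296),interpolation=2) for x in (a,b)]))
E
```

```text
t: 19.18
eef_pos: [0.6021, 0.0582, 0.2016]
ee_rot: [[0.0, 1.0, 0.005], [1.0, -0.0, -0.0], [-0.0, 0.005, -1.0]]
force: [7.7, -0.4, 0.8]
width: 0.0127
t: 19.68
eef_pos: [0.6051, 0.0583, 0.2222]
ee_rot: [[-0.0, 1.0, 0.001], [1.0, 0.0, -0.0], [-0.0, 0.001, -1.0]]
force: [0.7, 0.1, -1.1]
width: 0.0126
pos [0.6051 0.0583 0.2222] yaw 0.01 t 19.68 d mm [ 1.5 -0.3  0.3]
travel now units [-0.009  0.05  -0.01 ]
spin units 0.001
travel after spin [-0.009  0.05  -0.01 ]
```

View pics/c17.png

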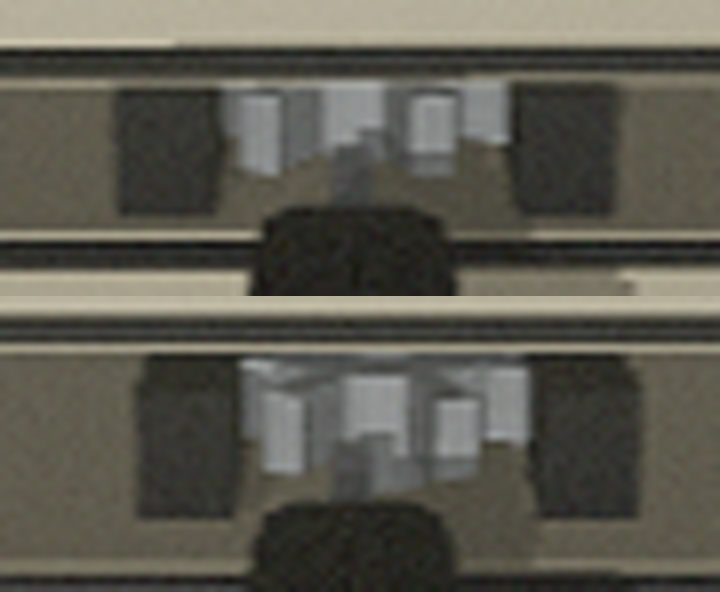

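Run:
```python
from h import *
# tops: dark piping strip rows at columns away from the key, similar camera heights
for n,zc in (("w6",0),("w13",0),("w15",0),("w17",0)):
    g=cv2.cvtColor(cv2.imread(f"pics/{n}.png"),6).astype(float)
    o=[]
    for a,b in ((240,252),(308,320)):
        p=g[180:235,a:b].mean(1)
        bright=p[:5].mean();up=int(np.argmax(p<65))
        o.append(p.round().astype(int).tolist())
    print(n,o[0])
```

```text
w6 [177, 177, 176, 176, 175, 176, 175, 175, 175, 177, 182, 39, 57, 51, 76, 134, 78, 82, 82, 82, 82, 81, 81, 83, 81, 82, 81, 81, 81, 82, 81, 81, 86, 90, 157, 33, 50, 44, 71, 170, 163, 162, 161, 161, 161, 161, 161, 160, 160, 161, 160, 151, 152, 131, 132]
w13 [178, 178, 178, 178, 178, 177, 177, 176, 176, 177, 180, 106, 43, 72, 51, 114, 73, 49, 59, 60, 59, 60, 60, 58, 59, 59, 57, 58, 52, 52, 52, 54, 54, 56, 53, 82, 91, 89, 79, 178, 32, 51, 43, 58, 172, 164, 162, 163, 162, 163, 163, 143, 146, 146, 124]
w15 [179, 179, 178, 178, 178, 177, 176, 178, 181, 106, 44, 72, 51, 84, 75, 48, 52, 56, 61, 62, 62, 60, 60, 60, 62, 60, 60, 55, 52, 53, 52, 56, 56, 55, 65, 91, 89, 89, 89, 113, 101, 35, 66, 37, 103, 170, 164, 163, 163, 163, 163, 153, 154, 156, 120]
w17 [179, 179, 178, 177, 177, 179, 182, 107, 47, 69, 54, 153, 90, 91, 93, 93, 91, 92, 92, 92, 91, 92, 91, 91, 91, 91, 91, 90, 91, 89, 91, 90, 90, 90, 90, 90, 88, 90, 114, 102, 37, 68, 42, 139, 167, 164, 164, 164, 163, 164, 165, 141, 142, 143, 122]
```

```bash
python3 -m jog '[{"travel":[0,0,-0.5],"spin":0},{"travel":[0,0,-0.9],"spin":0},{"travel":[-0.5,-0.25,0],"spin":0},{"travel":[-0.95,-0.45,0],"spin":0},{"travel":[-0.95,-0.45,0],"spin":0},{"travel":[-0.95,-0.45,0],"spin":0},{"travel":[-0.95,-0.45,0],"spin":0},{"travel":[-0.95,-0.45,0],"spin":0}]'
python3 -m jog '[{"travel":[-0.95,-0.45,0],"spin":0},{"travel":[-0.95,-0.45,0],"spin":0},{"travel":[-0.95,-0.45,0],"spin":0},{"travel":[-0.95,-0.45,0],"spin":0},{"travel":[-0.95,-0.45,0],"spin":0},{"travel":[-0.95,-0.45,0],"spin":0},{"travel":[-0.3,-0.04,0],"spin":0},{"travel":[0,0,0],"spin":-0.9}]'
python3 -m jog '[{"travel":[0,0,0],"spin":-0.99},{"travel":[0,0,0],"spin":-0.99},{"travel":[0,0,0],"spin":-0.99},{"travel":[0,0,0],"spin":-0.99},{"travel":[0,0,0],"spin":-0.99},{"travel":[0,0,0],"spin":-0.99},{"travel":[0,0,0],"spin":-0.99},{"travel":[0,0,0],"spin":-0.99}]'
python3 -m jog '[{"travel":[0,0,0],"spin":-0.99},{"travel":[0,0,0],"spin":-0.99},{"travel":[0,0,0],"spin":-0.99},{"travel":[0,0,0],"spin":-0.8},{"travel":[0,0,0],"spin":0},{"travel":[0,0,0],"spin":0}]'
python3 -c "
from h import *
plan([.4501,-.2787,.13],75.78)"
```

```text
t: 20.4
eef_pos: [0.5287, -0.1002, 0.2629]
ee_rot: [[-0.0, 1.0, -0.001], [1.0, 0.0, 0.0], [0.0, -0.001, -1.0]]
force: [0.6, 0.6, -0.2]
width: 0.0128
t: 21.07
eef_pos: [0.4467, -0.2813, 0.2629]
ee_rot: [[-0.089, 0.996, -0.001], [0.996, 0.089, 0.0], [0.0, -0.001, -1.0]]
force: [0.3, -0.1, -0.0]
width: 0.0125
t: 21.73
eef_pos: [0.4476, -0.2788, 0.2629]
ee_rot: [[-0.801, 0.599, -0.001], [0.599, 0.801, 0.001], [0.001, 0.0, -1.0]]
force: [-0.2, -1.0, -0.7]
width: 0.0127
t: 22.23
eef_pos: [0.4476, -0.2789, 0.2631]
ee_rot: [[-0.968, 0.252, -0.001], [0.252, 0.968, 0.001], [0.001, 0.0, -1.0]]
force: [-0.7, -0.2, -1.2]
width: 0.0129
pos [ 0.4476 -0.2789  0.2631] yaw 75.39 t 22.23 d mm [   2.5    0.2 -133.1]
travel now units [-0.082  0.026  4.435]
spin units -0.065
travel after spin [-0.079  0.027  4.435]
```

Lower to just above the block (tip ≈ 0.075) and look.

```bash
python3 -m jog '[{"travel":[-0.08,0.027,0.5],"spin":-0.06},{"travel":[0,0,0.8],"spin":0},{"travel":[0,0,0.9],"spin":0},{"travel":[0,0,0.9],"spin":0},{"travel":[0,0,0.8],"spin":0},{"travel":[0,0,0.5],"spin":0},{"travel":[0,0,0],"spin":0},{"travel":[0,0,0],"spin":0}]'
python3 - <<'E'
from h import *
plan([.4501,-.2787,.0638],75.78)
a=camera("side")[:,:,::-1];b=camera("wrist")[:,:,::-1]
cv2.imwrite("pics/w18.png",b)
cv2.imwrite("pics/c18.png",np.hstack([cv2.resize(a[240:340,240:340],(400,400),interpolation=2),cv2.resize(b[150:250,230:330],(400,400),interpolation=2)]))
s=ctrl.read_state();T=s["eef_pos"]+s["ee_rot"]@[0,0,.0488]
print(T,proj(camera_info("wrist"),T),proj(camera_info("wrist"),np.array([.4498,-.2788,.06])))
E
```

```text
t: 22.9
eef_pos: [0.45, -0.2788, 0.1313]
ee_rot: [[-0.969, 0.246, -0.001], [0.246, 0.969, 0.001], [0.001, 0.001, -1.0]]
force: [-0.3, 0.3, -0.5]
width: 0.0129
pos [ 0.45   -0.2788  0.1313] yaw 75.78 t 22.9 d mm [  0.1   0.1 -67.5]
travel now units [-5.000e-03  1.000e-03  2.249e+00]
spin units 0.0
travel after spin [-2.000e-03  3.000e-03  2.249e+00]
[ 0.45091294 -0.27945265  0.0837304 ] [278.25393315 208.01365731] [278.76767556 197.79837161]
```

View pics/c18.png

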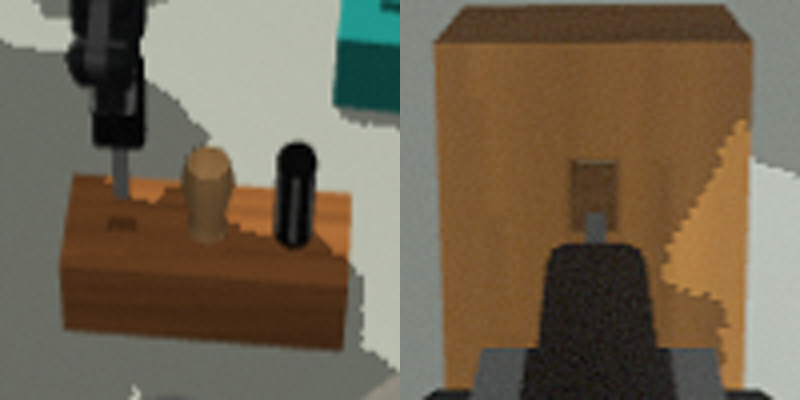

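```bash
python3 -m jog '[{"travel":[0,0,0.3],"spin":0},{"travel":[0,0,0.3],"spin":0},{"travel":[0,0,0.2],"spin":0},{"travel":[0,0,0.15],"spin":0},{"travel":[0,0,0.15],"spin":0},{"travel":[0,0,0],"spin":0}]'
python3 -m jog '[{"travel":[0,0,0.2],"spin":0},{"travel":[0,0,0.2],"spin":0},{"travel":[0,0,0.2],"spin":0},{"travel":[0,0,0.2],"spin":0},{"travel":[0,0,0.2],"spin":0},{"travel":[0,0,0.08],"spin":0},{"travel":[0,0,0],"spin":0},{"travel":[0,0,0],"spin":0}]'
python3 -c "
from h import *
plan([.4501,-.2787,.0638],75.78)"
```

```text
t: 23.5
eef_pos: [0.4499, -0.2788, 0.0975]
ee_rot: [[-0.97, 0.244, -0.001], [0.244, 0.97, 0.001], [0.001, 0.001, -1.0]]
force: [-0.3, -0.2, -0.8]
width: 0.0126
t: 24.17
eef_pos: [0.4503, -0.2791, 0.066]
ee_rot: [[-0.97, 0.244, -0.0], [0.244, 0.97, 0.0], [0.0, 0.0, -1.0]]
force: [0.1, 0.1, -0.0]
width: 0.0129
pos [ 0.4503 -0.2791  0.066 ] yaw 75.9 t 24.17 d mm [-0.2  0.4 -2.2]
travel now units [0.008 0.01  0.073]
spin units 0.02
travel after spin [0.008 0.01  0.073]
```

```bash
python3 -m jog '[{"travel":[0,0,0.04],"spin":0},{"travel":[0,0,0.03],"spin":0},{"travel":[0,0,0],"spin":0},{"travel":[0,0,0],"spin":0}]'
python3 -c "
from h import *
plan([.4501,-.2787,.0638],75.78)"
```

```text
t: 24.5
eef_pos: [0.4503, -0.2791, 0.0641]
ee_rot: [[-0.97, 0.244, 0.0], [0.244, 0.97, -0.0], [-0.0, -0.0, -1.0]]
force: [0.1, 0.3, -1.5]
width: 0.0126
pos [ 0.4503 -0.2791  0.0641] yaw 75.9 t 24.5 d mm [-0.2  0.4 -0.3]
travel now units [0.01  0.01  0.009]
spin units 0.02
travel after spin [0.01  0.01  0.009]
```

```bash
python3 -m jog '[{"travel":[0,0,0.02],"spin":0},{"travel":[0,0,0.01],"spin":0},{"travel":[0,0,0],"spin":0}]'
python3 -m jog '[{"travel":[0,0,0],"spin":0},{"travel":[0,0,0],"spin":0},{"travel":[0,0,0],"spin":0},{"travel":[0,0,0],"spin":0},{"travel":[0,0,0],"spin":0},{"travel":[0,0,0],"spin":0},{"travel":[0,0,0],"spin":0},{"travel":[0,0,0],"spin":0}]' -1
```

```text
t: 24.75
eef_pos: [0.4505, -0.2792, 0.0638]
ee_rot: [[-0.97, 0.244, 0.001], [0.244, 0.97, -0.001], [-0.001, -0.0, -1.0]]
force: [-2.3, 0.9, 12.3]
width: 0.013
t: 25.42
eef_pos: [0.4503, -0.279, 0.063]
ee_rot: [[-0.97, 0.244, -0.0], [0.244, 0.97, 0.0], [0.0, 0.0, -1.0]]
force: [0.1, 0.1, 0.4]
width: 0.0853
```

Contact felt (12 N), so the key was seated before release. Lift away and check the block, then the form.

```bash
python3 -m jog '[{"travel":[0,0,-0.3],"spin":0},{"travel":[0,0,-0.7],"spin":0},{"travel":[0,0,-0.9],"spin":0},{"travel":[0,0,-0.9],"spin":0},{"travel":[0,0,-0.9],"spin":0},{"travel":[0,0,-0.9],"spin":0},{"travel":[0,0,-0.9],"spin":0},{"travel":[0,0,-0.9],"spin":0}]'
python3 -m jog '[{"travel":[-0.28,0.97,0],"spin":0},{"travel":[-0.28,0.97,0],"spin":0},{"travel":[-0.28,0.97,0],"spin":0},{"travel":[-0.28,0.97,0],"spin":0},{"travel":[-0.28,0.97,0],"spin":0},{"travel":[-0.28,0.97,0],"spin":0},{"travel":[-0.28,0.97,0],"spin":-0.8},{"travel":[-0.28,0.97,0],"spin":-0.8}]'
python3 - <<'E'
from h import *
plan([.648,.0585,.2281],90)
a=camera("side")[:,:,::-1];cv2.imwrite("pics/s19.png",a);cv2.imwrite("pics/t19.png",camera("top")[:,:,::-1])
o=cv2.imread("pics/side0.png")
cv2.imwrite("pics/c19.png",np.hstack([cv2.resize(x[250:350,240:340],(400,400),interpolation=2) for x in(o,a)]))
E
```

```text
t: 26.08
eef_pos: [0.4499, -0.2788, 0.2573]
ee_rot: [[-0.97, 0.244, 0.0], [0.244, 0.97, -0.0], [-0.0, -0.0, -1.0]]
force: [0.2, -0.2, -0.4]
width: 0.0852
t: 26.75
eef_pos: [0.5705, -0.0671, 0.2558]
ee_rot: [[-0.997, 0.075, 0.001], [0.075, 0.997, -0.0], [-0.001, -0.0, -1.0]]
force: [0.7, -0.1, -0.1]
width: 0.0854
pos [ 0.5705 -0.0671  0.2558] yaw 85.7 t 26.75 d mm [ 77.5 125.6 -27.7]
travel now units [-2.261  4.368  0.925]
spin units -0.717
travel after spin [-2.583  4.186  0.925]
```

View pics/c19.png

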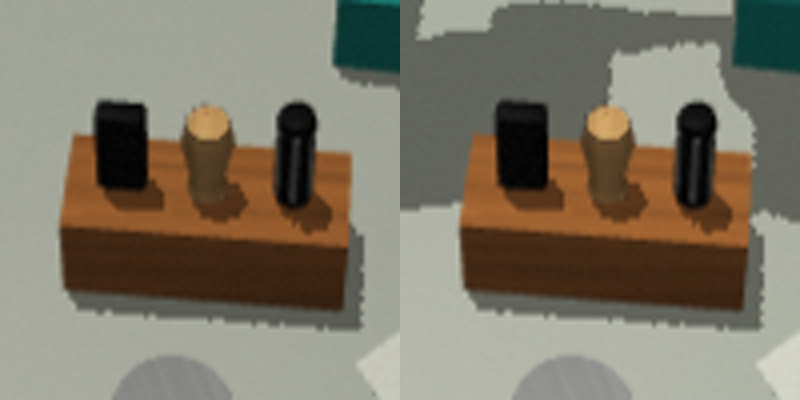

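View pics/s19.png

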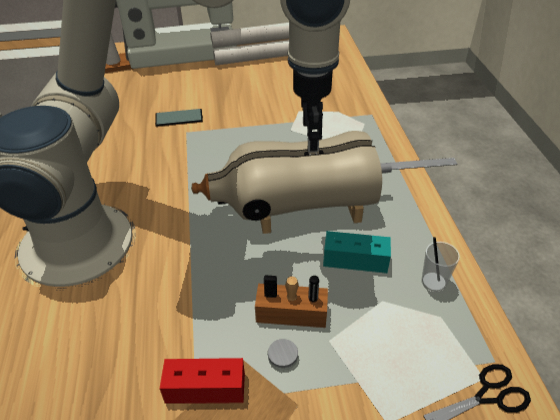

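```bash
python3 -m jog '[{"travel":[-0.56,0.96,0],"spin":-0.72},{"travel":[-0.62,0.95,0],"spin":0},{"travel":[-0.7,1,0],"spin":0},{"travel":[-0.7,1,0],"spin":0},{"travel":[0,0.29,0.5],"spin":0},{"travel":[0,0,0.42],"spin":0},{"travel":[0,0,0],"spin":0},{"travel":[0,0,0],"spin":0}]'
python3 - <<'E'
from h import *
plan([.648,.0585,.2281],90)
i=camera_info("wrist");b=camera("wrist")[:,:,::-1];cv2.imwrite("pics/w20.png",b)
o=cv2.imread("pics/w1.png")
cv2.imwrite("pics/c20.png",np.hstack([cv2.resize(x[105:190,245:311],None,fx=6,fy=6,interpolation=2) for x in(o,b)]))
for x in (o,b):
    g=cv2.cvtColor(np.ascontiguousarray(x),6).astype(float);p=g[144:152,255:302].mean(0);print(p.round().astype(int).tolist())
E
```

```text
t: 27.52
eef_pos: [0.6492, 0.0555, 0.2276]
ee_rot: [[-1.0, 0.004, -0.001], [0.004, 1.0, -0.0], [0.001, -0.0, -1.0]]
force: [0.1, -0.2, 0.4]
width: 0.0852
pos [0.6492 0.0555 0.2276] yaw 89.79 t 27.52 d mm [-1.2  3.   0.5]
travel now units [ 0.042  0.099 -0.016]
spin units -0.035
travel after spin [ 0.042  0.099 -0.016]
[152, 152, 153, 153, 153, 154, 157, 137, 69, 43, 46, 96, 119, 96, 101, 99, 79, 100, 118, 118, 116, 117, 117, 116, 116, 117, 118, 108, 91, 87, 82, 76, 130, 139, 39, 46, 46, 128, 168, 164, 163, 164, 163, 164, 164, 164, 164]
[154, 155, 155, 156, 155, 157, 159, 134, 50, 43, 45, 106, 123, 84, 93, 91, 95, 106, 110, 104, 86, 86, 105, 105, 104, 104, 102, 102, 103, 102, 103, 101, 97, 97, 91, 80, 79, 79, 80, 74, 111, 120, 55, 50, 48, 103, 155]
```

View pics/c20.png

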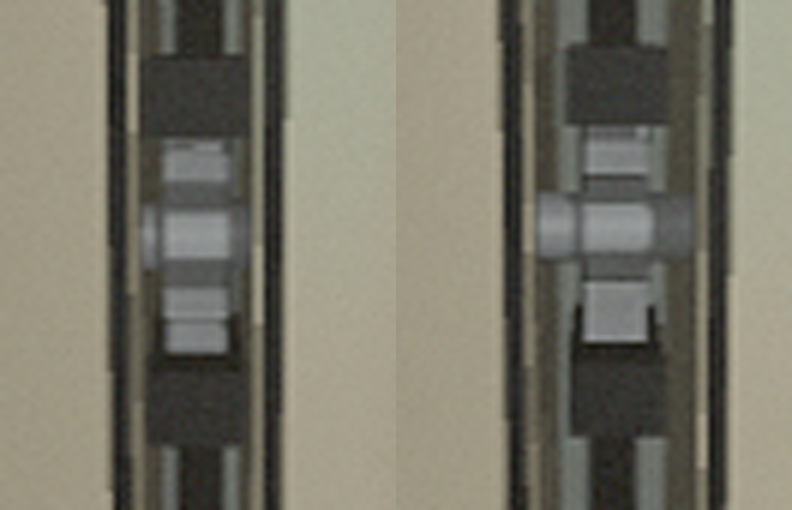

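View pics/w20.png

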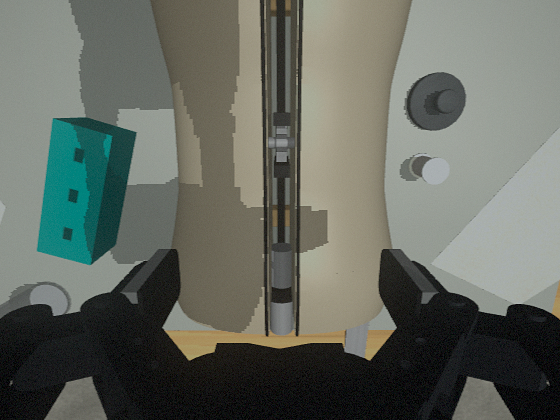

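```bash
python3 -c "
from plant import ctrl
print(ctrl.read_state()['t'],ctrl.job_done())"
```

```text
the job is handed in; nothing more can be done
27.5667 None
```

I turned the star wheel three teeth towards the neck, put the key back in its pocket, and handed the job in at about 27.6 s. I took the flat key out and made four strokes, lifting and re-entering between them at about 6 to 10 N. I pushed until the teeth stood as they had at the start.

**Last checks:**
- **Wheel and waist:** the gap is about 5.8–6.0 mm wider in the pictures, so each half moved 2.9–3.0 mm. The teeth look about 1–2° short of an exact three teeth. I left that uncorrected, as it is about 0.04 mm at the edge.
- **Key:** it stands upright and fully home. I felt 12 N of contact as it seated, and the side view of the block matches the starting picture.
- **Other things:** the awl, driver and pin tin are where they were in the side view. In the wrist view the weight, the spool and the turquoise look-alike show no visible shift.
- **Forces:** the highest wrist force read was about 24 N, for a moment as the gripper closed on the key.
- **End of stroke 1:** the blade came close to the front bar, with about 5 N upward, and may have touched it lightly. It did no visible harm.

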